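Tip the radio module over onto the test plate

TASK

Turn the tray-shaped radio module over, circuit side down, onto the raised test plate without picking it up: push it with the fingertips, long side on, against the plate's front edge until it tips up and flips over onto the plate, then push it back until its long side sits squarely against the plate's back stop, and let go of it. At no time lift the module clear, and leave the other things on the bench where they are.

Things in the scene. Friction and masses are not known exactly. Their poses are not given: they have to be found in the camera images.
- module: Loose module, 0.06 to 0.11 kg: flat aluminium tray 74 mm (x) by 104 (y) by 16 high, sides upright but for an 8 mm 45-degree bevel along the plain face. Open face: green board and chips sunk inside a 5 mm rim, up at the start; other face plain. Origin: centre of the plain face; z out of the circuit face, x to the plate. Starts flat on the bench, 5 to 55 mm before the plate's front face, within 0.15 rad of parallel to it
- module_center (a point): middle of the module, at half its thickness; axes as the module's
- module_far_edge (a point): middle of the module's long side (104 mm) that faces the plate at the start, at half thickness, 37 mm from the centre; it is at the bottom when the module stands tipped up
- module_near_edge (a point): middle of the opposite long side, the one towards the robot at the start, at half thickness, 37 mm from the centre; it is the one to push and raise. The bevel's outer edge lies here, 8 mm above the bench; lean on it with some 5 to 10 N towards the plate, then follow it up: friction (about 0.6) carries it
- plate: Test plate, fixed to the bench: aluminium slab 92 mm (x) by 200 (y), top 15 mm above the bench. On its back edge a dark steel stop bar, 12 mm thick, stands 12 mm above that top over the whole length. Origin: under the slab's middle, at bench height; x from front edge to stop, away from the robot; z up. Upright front face at x = -46 mm, the stop's face at x = +46 mm
- plate_front (a point): middle of the top front edge of the plate; axes as the plate's
- plate_stop (a point): foot of the stop bar's front face, on the plate's top, at mid length; axes as the plate's
- screwdriver: Bystander: screwdriver lying on the bench beside the plate's left end, about 170 mm long; leave it. Origin: centre of its underside
- parts_jar: Bystander: glass jar 44 mm across, 50 mm tall, standing to the right of the module; leave it. Origin: centre of its underside
- adapter: Bystander: brass adapter 24 mm across, 34 mm tall, standing to the left of the module; leave it. Origin: centre of its underside
- terminator: Bystander: steel terminator 30 mm across, 36 mm tall, standing at the plate's right end; leave it. Origin: centre of its underside
- splitter: Bystander: dark box 50 x 70 x 22 mm behind the plate; leave it. Origin: centre of its underside
- small_board: Bystander: small board 45 x 60 mm, up to 15 mm tall, behind the plate; leave it. Origin: centre of its underside

How it is judged:
On the way, in this order (a step that is already met when the one before it is completed fails the run):
1. the module stands tipped up on its long side at the plate's front edge (angle between module's own z axis and vertical between 1.1 and 2.3 rad and x of module_far_edge in the frame of plate between -0.08 and -0.02 m and height (world z) of module_far_edge below 0.035 m), for 0.05 s.
2. the module lies turned over on the plate (angle between module's own z axis and vertical above 3 rad and z of module_center in the frame of plate between 0.0205 and 0.0265 m), for 0.1 s.
At the end, for the whole second after the job is handed in: the module lies flat on the test plate with its circuit face down (within 0.09 rad), its long side within 5 mm of the back stop and parallel to it within 0.06 rad, its middle within 46 mm of the plate's middle sideways (so wholly on the plate), at rest (angle between module's own z axis and vertical above 3.05 rad and z of module_center in the frame of plate between 0.0205 and 0.0265 m and x of module_center in the frame of plate between 0.004 and 0.0115 m and y of module_center in the frame of plate between -0.046 and 0.046 m and angle between the x axis of module and the x axis of plate, either way round below 0.06 rad and linear speed of module below 0.01 m/s); the robot touches nothing.
It fails at once if the module was lifted: both its long sides were more than 40 mm above the bench (height (world z) of each of module_far_edge, module_near_edge above 0.04 m).
It fails at once if a bystander was moved more than 20 mm (distance of any of screwdriver, parts_jar, adapter, terminator, splitter, small_board from where it was at the start of the episode above 0.02 m).
It also fails if it takes over 54 s, if anything falls off the work surface, if the arm or the gripper's body presses on something with over 40 N, if the wrist force passes 120 N, or if a joint passes its speed limit or range.

ROBOT

A 7-joint arm with a two-finger parallel gripper is mounted at the origin on the work surface. World frame = base frame: x ahead of the robot, y to its left, z up, the work surface at z = 0. Lengths are in m, angles in rad, forces in N, time in s.
With the tool pointing down it reaches from about 0.4 to 0.875 m from the base axis. Payload 19.3 kg.
Tool frame: the origin (TCP) lies between the finger pads; the fingertips stand ahead of it and the grasp point (between the pads) lies 8 mm behind it (bot.tip_extent is the x of the fingertips in the tool frame, in m); x points along the fingers, y is the direction in which the jaws open and shut, and the axes are right-handed (so a half turn about x gives the same grasp; the last joint's range is limited). The gripper opens to 85 mm and grips with 20 to 120 N. Pads are 22 mm wide; open, the fingers measure 114 mm over their backs; the gripper's body (76 mm by 85 mm) begins 54 mm behind the grasp point. The pads swing forward as they close: fully open they stand 13 mm farther back than shut.
Start: joints at [-1.199, 0.521, -0.036, 1.599, 0.021, 1.021, -0.113], TCP at [0.267, 0.565, 0.242] pointing down, gripper open.
Joint ranges: [-2.91, 2.91], [-0.3, 2.13], [-1.5, 1.42], [0.17, 2.43], [-1.26, 4.41], [0.16, 1.93], [-2.52, 2.52]. Speed limits (rad/s): [1.89, 1.89, 2.39, 2.39, 3.01, 3.01, 3.01].

INTERFACE

Orientations are given as [roll, pitch, yaw] about the fixed x, y, z axes, in that order (R = Rz(yaw) Ry(pitch) Rx(roll)).
In Python, from workcell import observe, grab_frame, camera_info, bot, nets gives the robot as it stands.
- The arm moves only by the tool jog_arm, never from a script. Its argument "commands" is a list of rows, each a list of 6 numbers: the shift along the tool's x, y, z in mm, then the turn, a rotation vector about the tool's x, y, z in rad. A call has 1 to 20 rows; each row shifts and turns the pose as measured when the row begins, along the tool's axes as they then stand; what a row does not reach is not made up. A row lasts 1/10 s, in which the tool goes at most 50 mm and 8.59 degrees, less where a joint would pass 70% of its speed; a pose out of reach is approached as far as the arm can. A call is refused whole if a number of a shift passes 50 or a number of a turn 0.15, either way. A call with a gripper value outside its range is refused whole. "gripper" is the closure in counts, from 0 (fully open) to 255 (shut), set as the call begins (left out, the last holds). The fingers move at their own pace and stop on an object; "newtons" is the grip in N (left out, the last holds). Time passes only in rows, so rows that do not move let the fingers close. It gives the time, the measured TCP pose, the force and the opening at its end, in the units of the state.
- observe(): the state, without advancing time (a new reading comes with each control period).
- grab_frame(name): name is "side" or "top"; returns the picture (384x512x3 uint8, red, green, blue); there is no depth.
- camera_info(name): a dict with "fov_y" (degrees; the focal length in pixels is half the picture's height over the tangent of half this angle, whatever the lens; pixels are square), "cx", "cy" (the principal point, pixels), "distortion" ([k1, k2, p1, p2, k3] as OpenCV has them; the pictures are not rectified), "R" (3x3) and "t" (3): a world point X has camera coordinates R X + t. Camera axes: x right, y down, z forward; pixel columns grow to the right and rows downward; lengths in m; the calibration is good to about 2 mm. A picture is of the moment at which its call begins. camera_info takes no time and is no camera call.
- bot.job_done(): hands the job in, once; it reports no verdict.
Trained networks look in the newest picture that a camera, given by its name, has taken for a name from the list of things; names that differ only in an ending like _2 or _b are one class to them, and where a whole thing is asked for, a point or a joint stands for the part that bears it (a point fixed in the world has none). Each returns a list of dicts, best first, with "p" (0 to 1); they miss things now and then, are a little off and sometimes report something else, mostly with a low value. They report only what shows in the picture. A call takes as long as a camera call.
- nets.find_in(camera, name): "rect" ([left, top, right, bottom] in pixels, round what is visible of it).
- nets.silhouettes(camera, name): "mask" (384x512 bool, what is visible of it) and "rect" ([left, top, right, bottom] in pixels, round what is visible of it).
- nets.pinpoint(camera, name): "location" ([column, row] in pixels: a listed point, or the origin of a listed thing).
The state is a dict: "clock": time; "qpos": joint angles; "qd": joint speeds; "joint_efforts": joint torques, N m; "position": TCP position; "tool_rot": TCP orientation; "force": force on the tool from outside, world axes, zero at the start; "moment": the same for the moment, N m; "grip_width": finger opening in m.
Only numpy, scipy, OpenCV 4.12 (cv2) and the standard library are available. Lean on these libraries where they do the work, as an engineer would, in place of code of your own. Each camera call takes 0.05 s, during which the arm holds its last target.

## Working session

There is one attempt and no reset: what is moved stays moved. The work goes in short steps, Python scripts to look and compute and a tool call to move; the robot and the scene stay as the last step left them, time stands still between calls to the robot, and variables do not carry over. Pictures are saved under pics/ and viewed, and the job is handed in when it is done.

Besides the shell and the picture viewer there is one more tool, called after "Call:" as name([rows], argument=value, ...), one row to a line, values as JSON. jog_arm: Moves the arm, as the interface text tells. Its arguments: {"type":"object","properties":{"commands":{"type":"array","items":{"type":"array","items":{"type":"number"}}},"gripper":{"type":"number"},"newtons":{"type":"number"}},"required":["commands"]}

```bash
ls; mkdir -p pics
python3 - <<'E'
from workcell import observe, grab_frame, camera_info, bot, nets
import cv2
print(observe()); print(bot.tip_extent)
for c in ("side","top"):
    print(c,camera_info(c))
    f=grab_frame(c); cv2.imwrite(f"pics/{c}0.png",cv2.cvtColor(f,cv2.COLOR_RGB2BGR))
E
```

```text
pics
{'clock': 0.0, 'qpos': array([-1.19922191,  0.5220213 , -0.03631337,  1.59998684,  0.02119649,
        1.02110207, -0.11286035]), 'qd': array([ 6.30221094e-05, -1.07866110e-03,  1.21800617e-04,  9.90886387e-06,
        6.07323197e-04,  9.30593634e-04, -2.47919015e-04]), 'joint_efforts': array([ 4.23714891e-04, -9.27108192e+01,  1.97998166e+00, -3.69954479e+01,
        1.78474712e-02,  7.96269713e-03, -8.57985810e-06]), 'position': array([0.26711783, 0.56469084, 0.24172892]), 'tool_rot': array([-1.49597142,  1.56966362, -1.93783054]), 'force': array([ 0.52566075, -0.13164581, -0.13098162]), 'moment': array([ 0.01178061, -0.02780902,  0.04470322]), 'grip_width': 0.08550249756143935}
0.011
side {'fov_y': 56.66531297620651, 'cx': 261.39998772984205, 'cy': 191.85106914217812, 'distortion': array([-0.08837824,  0.        ,  0.        ,  0.        ,  0.        ]), 'R': array([[-0.7840403 , -0.6205581 ,  0.01372773],
       [-0.33992594,  0.41076236, -0.84600511],
       [ 0.51935649, -0.66796851, -0.53299804]]), 't': array([0.50612338, 0.2103235 , 0.38178203])}
top {'fov_y': 49.399775451817725, 'cx': 262.2145915696705, 'cy': 190.03321113477216, 'distortion': array([0.00052842, 0.        , 0.        , 0.        , 0.        ]), 'R': array([[ 0.01891411, -0.99937456,  0.02987881],
       [-0.98085007, -0.02434083, -0.19323734],
       [ 0.19384375, -0.02565172, -0.98069699]]), 't': array([0.03092072, 0.60328941, 0.67925374])}
```

View pics/side0.png

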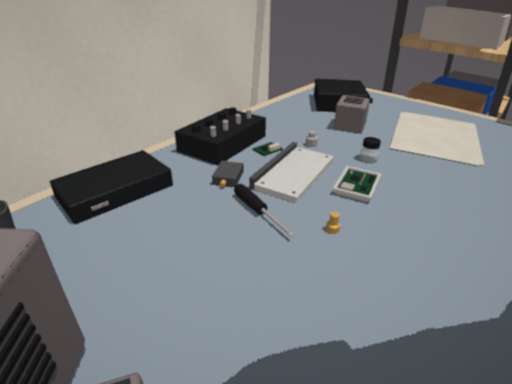

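View pics/top0.png

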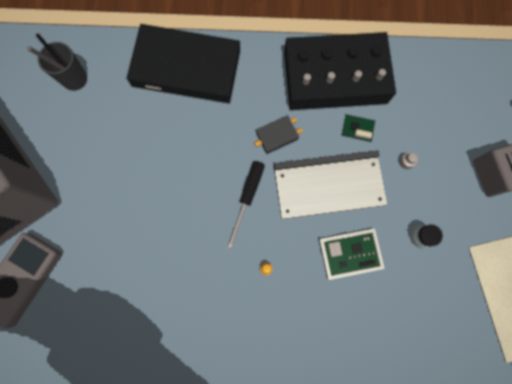

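The top view shows the plate at about (330,187), its stop at the top side, and the module at (352,254), with its robot-side edge at the bottom. The adapter is at (266,268), the jar at (428,236), and the screwdriver at (247,200).

```bash
cat > h.py <<'E'
from workcell import observe, grab_frame, camera_info, bot, nets
import cv2, numpy as np
def cam(c):
    i=camera_info(c); f=192/np.tan(np.radians(i['fov_y']/2))
    return np.array([[f,0,i['cx']],[0,f,i['cy']],[0,0,1]]),np.array(i['distortion'],float),np.array(i['R']),np.array(i['t'])
def unproj(c,px,z):
    K,d,R,t=cam(c); u=cv2.undistortPoints(np.array(px,float).reshape(-1,1,2),K,d).reshape(-1,2)
    D=np.c_[u,np.ones(len(u))]@R; C=-R.T@t
    return C+D*((z-C[2])/D[:,2])[:,None]
def proj(c,X):
    K,d,R,t=cam(c); return cv2.projectPoints(np.array(X,float).reshape(-1,3),cv2.Rodrigues(R)[0],t,K,d)[0].reshape(-1,2)
def shot(c,n):
    f=grab_frame(c); cv2.imwrite(f"pics/{n}.png",cv2.cvtColor(f,cv2.COLOR_RGB2BGR)); return f
def crop(f,x0,y0,x1,y1,n,s=4):
    cv2.imwrite(f"pics/{n}.png",cv2.resize(cv2.cvtColor(f[y0:y1,x0:x1],cv2.COLOR_RGB2BGR),None,fx=s,fy=s,interpolation=cv2.INTER_CUBIC))
E
python3 - <<'E'
from h import *
np.set_printoptions(precision=4,suppress=True)
f=grab_frame("top"); crop(f,220,130,420,280,"t1")
g=grab_frame("side")
for n,z in (("module",.016),("plate",.015)):
    for c in("top","side"):
        r=nets.silhouettes(c,n)[0]; m=r["mask"].astype(np.uint8)
        cnt=max(cv2.findContours(m,0,2)[0],key=cv2.contourArea)
        print(n,c,r["p"],r["rect"]); 
        if c=="top":
            b=cv2.boxPoints(cv2.minAreaRect(cnt)); print(b); print(unproj(c,b,z))
for n,z in(("module_center",.008),("module_far_edge",.008),("module_near_edge",.008),("plate_front",.015),("plate_stop",.015),("parts_jar",0),("adapter",0),("terminator",0),("screwdriver",0)):
    for c in("top","side"):
        r=nets.pinpoint(c,n)
        if r: print(n,c,r[0]["p"],np.array(r[0]["location"]),unproj(c,r[0]["location"],z))
print(observe()["clock"])
E
```

```text
module top 0.86 [320.7, 230.5, 380.8, 280.1]
[[318.9615 238.8077]
 [375.8846 227.4231]
 [384.1539 268.7693]
 [327.2308 280.1539]]
[[ 0.5222 -0.0629  0.016 ]
 [ 0.5455 -0.169   0.016 ]
 [ 0.4704 -0.1816  0.016 ]
 [ 0.4482 -0.0774  0.016 ]]
module side 0.85 [337.1, 165.8, 379.1, 199.0]
plate top 0.77 [275.2, 152.4, 386.2, 220.2]
[[273.5053 163.254 ]
 [379.1715 149.2981]
 [386.5879 205.4507]
 [280.9217 219.4066]]
[[ 0.6634  0.0225  0.015 ]
 [ 0.6966 -0.1809  0.015 ]
 [ 0.5874 -0.191   0.015 ]
 [ 0.5565  0.0073  0.015 ]]
plate side 0.7 [247.1, 142.4, 332.6, 201.9]
module_center top 0.61 [354.2 253.4] [[ 0.4974 -0.1294  0.008 ]]
module_center side 0.79 [358.5 185.2] [[ 0.4917 -0.1213  0.008 ]]
module_far_edge top 0.95 [344.7 234.5] [[ 0.5319 -0.1125  0.008 ]]
module_far_edge side 0.68 [340.6 178.5] [[ 0.5327 -0.1222  0.008 ]]
module_near_edge top 0.92 [354.2 271.3] [[ 0.4649 -0.1287  0.008 ]]
module_near_edge side 0.73 [377.6 191.9] [[ 0.451  -0.1221  0.008 ]]
plate_front top 0.75 [336.2 210. ] [[ 0.5765 -0.0958  0.015 ]]
plate_front side 0.89 [317.6 175.9] [[ 0.5695 -0.0896  0.015 ]]
plate_stop top 0.64 [324.5 165.3] [[ 0.662  -0.0747  0.015 ]]
plate_stop side 0.84 [274.9 159.5] [[ 0.6808 -0.0924  0.015 ]]
parts_jar top 0.98 [416.4 237.5] [[ 0.5299 -0.2504  0.    ]]
parts_jar side 0.97 [369.1 156.2] [[ 0.5356 -0.2766  0.    ]]
adapter top 0.64 [267.5 263.7] [[0.4757 0.0302 0.    ]]
adapter side 0.74 [332.8 232.4] [[ 0.4626  0.0372 -0.    ]]
terminator top 0.66 [405.6 158.6] [[ 0.6837 -0.2372  0.    ]]
terminator side 0.57 [310.9 145. ] [[ 0.6762 -0.2394  0.    ]]
screwdriver top 0.82 [245.7 205.6] [[0.5832 0.0733 0.    ]]
screwdriver side 0.59 [263.2 212.6] [[0.5888 0.0665 0.    ]]
1.3
```

View pics/t1.png

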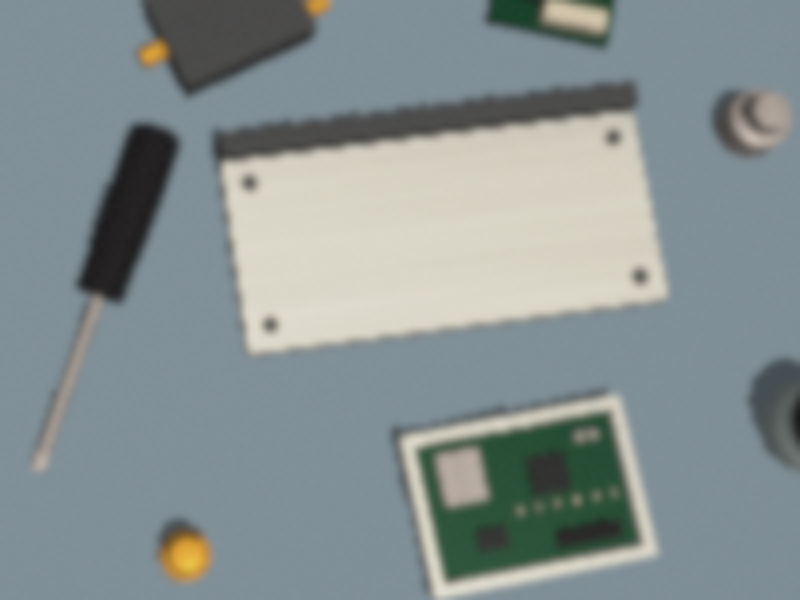

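The crop shows the module rim corners at about (403,435), (620,397), (655,550) and (437,595). The plate's front corners are at (250,353) and (666,298), and its stop foot runs from (222,158) to (634,112).

Run:
```python
from h import *
np.set_printoptions(precision=4,suppress=True)
P=lambda a:np.array(a,float)/4-0.5+[220,130]+0.125
M=unproj("top",P([(403,435),(620,397),(655,550),(437,595)]),.016)[:,:2]
L=unproj("top",P([(250,353),(666,298),(634,112),(222,158)]),.015)[:,:2]
def fit(Q,w,h): # Q: order front-left.. -> local pts
    import scipy.optimize as o
    loc=np.array([[w/2,h/2],[w/2,-h/2],[-w/2,-h/2],[-w/2,h/2]])
    f=lambda p:((loc@np.array([[np.cos(p[2]),np.sin(p[2])],[-np.sin(p[2]),np.cos(p[2])]])+p[:2])-Q).ravel()
    s=o.least_squares(f,[*Q.mean(0),0]); return s.x,s.fun.reshape(-1,2)*1e3
print(M,[np.linalg.norm(M[i]-M[i-1]) for i in range(4)]); print(fit(M,.074,.104))
L2=L[[3,2,1,0]]
print(L2,[np.linalg.norm(L2[i]-L2[i-1]) for i in range(4)]); print(fit(L2,.092,.2))
```

```text
[[ 0.523  -0.0656]
 [ 0.5427 -0.1666]
 [ 0.4733 -0.1803]
 [ 0.4514 -0.0804]] [np.float64(0.07312585483226332), np.float64(0.10294013052756917), np.float64(0.07074605059416758), np.float64(0.10231194785584712)]
(array([ 0.4976, -0.1232,  0.2026]), array([[ 0.3731,  0.7274],
       [ 1.6076, -0.1064],
       [-1.476 , -1.2764],
       [-0.5046,  0.6554]]))
[[ 0.652   0.0193]
 [ 0.6799 -0.1783]
 [ 0.5899 -0.1902]
 [ 0.5594  0.0051]] [np.float64(0.09364351642974848), np.float64(0.19949400082316654), np.float64(0.09085869110644074), np.float64(0.19767679390219356)]
(array([ 0.6203, -0.086 ,  0.1465]), array([[-0.7874,  0.3444],
       [ 0.4857,  0.0171],
       [-0.4612, -1.4485],
       [ 0.7629,  1.087 ]]))
```

Run:
```python
from h import *
from scipy.spatial.transform import Rotation as Ro
np.set_printoptions(precision=4,suppress=True)
o=observe(); R=Ro.from_euler('xyz',o['tool_rot']).as_matrix(); print(R)
print(unproj("top",[(58,200),(0,100),(0,240),(62,240),(100,300)],0.1)[:,:2])
# target
yaw=0.2
for s in(1,-1):
    T=np.c_[[0,0,-1],s*np.array([-np.sin(yaw),np.cos(yaw),0]),s*np.array([np.cos(yaw),np.sin(yaw),0])]
    print(Ro.from_matrix(R.T@T).as_rotvec())
    d=np.array([0.40,-0.11,0.12])-o['position']; print(R.T@d*1000)
```

```text
[[ 0.      0.4276  0.9039]
 [ 0.      0.9039 -0.4276]
 [-1.      0.      0.    ]]
[[0.5694 0.3784]
 [0.7396 0.4952]
 [0.5025 0.4624]
 [0.5046 0.3648]
 [0.4125 0.2958]]
[-0.6419  0.     -0.    ]
[ 122.2872 -553.3781  408.6224]
[ 2.4997 -0.     -0.    ]
[ 122.2872 -553.3781  408.6224]
```

Call:
jog_arm([
  [0,-27,25.4,0,0,0],
  [0,-27,25.4,0,0,0],
  [0,-27,25.4,0,0,0],
  [0,-27,25.4,0,0,0],
  [0,-27,25.4,0,0,0],
  [0,-27,25.4,0,0,0],
  [0,-27,25.4,0,0,0],
  [0,-27,25.4,0,0,0],
  [0,-27,25.4,0,0,0],
  [0,-27,25.4,0,0,0],
  [0,-27,25.4,0,0,0],
  [0,-27,25.4,0,0,0],
  [0,-27,25.4,0,0,0],
  [0,-27,25.4,0,0,0],
  [0,-27,25.4,0,0,0],
  [0,-27,25.4,0,0,0],
], gripper=75)

```text
clock: 2.9
position: [0.4552, -0.0165, 0.2424]
tool_rot: [1.282, 1.564, 0.848]
force: [1.0, 0.3, -0.2]
grip_width: 0.0602
```

Call:
jog_arm([
  [0,0,0,-0.13,0,0],
  [0,0,0,-0.13,0,0],
  [0,0,0,-0.13,0,0],
  [0,0,0,-0.13,0,0],
  [0,0,0,-0.12,0,0],
])

```text
clock: 3.4
position: [0.4564, -0.0225, 0.2429]
tool_rot: [0.304, 1.563, 0.523]
force: [-0.7, -0.5, -0.8]
grip_width: 0.0604
```

```bash
cat >> h.py <<'E'
from scipy.spatial.transform import Rotation as Ro
np.set_printoptions(precision=4,suppress=True)
def st():
    o=observe(); R=Ro.from_euler('xyz',o['tool_rot']).as_matrix()
    print('t',o['clock'],'pos',o['position'],'F',o['force'],'w',o['grip_width'],'tip',bot.tip_extent); print(R); return o,R
E
python3 -c "from h import *;st()"
```

```text
t 3.4 pos [ 0.4564 -0.0225  0.2429] F [-0.7205 -0.5295 -0.7833] w 0.0603986590720757 tip 0.011
[[ 0.0064 -0.2173  0.9761]
 [ 0.0037  0.9761  0.2173]
 [-1.      0.0022  0.007 ]]
```

Call:
jog_arm([
  [0,0,0,0.072,0,0],
  [0,-28,-13.5,0,0,0],
  [0,-28,-13.5,0,0,0],
  [0,-28,-13.5,0,0,0],
  [0,-27,-13.5,0,0,0],
  [40,0,0,0,0,0],
  [40,0,0,0,0,0],
  [40,0,0,0,0,0],
  [40,0,0,0,0,0],
  [25,0,0,0,0,0],
  [0,0,0,0,0,0],
])

```text
clock: 4.5
position: [0.4236, -0.1453, 0.054]
tool_rot: [-0.019, 1.554, 0.132]
force: [-0.3, -0.5, 1.3]
grip_width: 0.0603
```

Run:
```python
from h import *
o,R=st()
f=shot("side","s2"); crop(f,300,100,430,220,"s2c",5)
f=shot("top","t2"); crop(f,250,130,450,330,"t2c",3)
p=o['position']
for dx in(-.002,.011):
  print(dx,proj("side",[p+R@[dx,s*.037,q] for s in(1,-1) for q in(-.011,.011)]).ravel())
```

```text
t 4.5 pos [ 0.4236 -0.1453  0.054 ] F [-0.289  -0.5082  1.2657] w 0.060275512788100574 tip 0.011
[[ 0.017  -0.1501  0.9885]
 [ 0.0023  0.9887  0.1501]
 [-0.9999 -0.0003  0.0171]]
-0.002 [402.4931 180.5102 390.4839 177.1795 409.6653 164.2919 398.5509 161.396 ]
0.011 [400.8134 186.5876 388.9472 183.2226 408.0736 170.0358 397.0793 167.1077]
```

View pics/s2c.png

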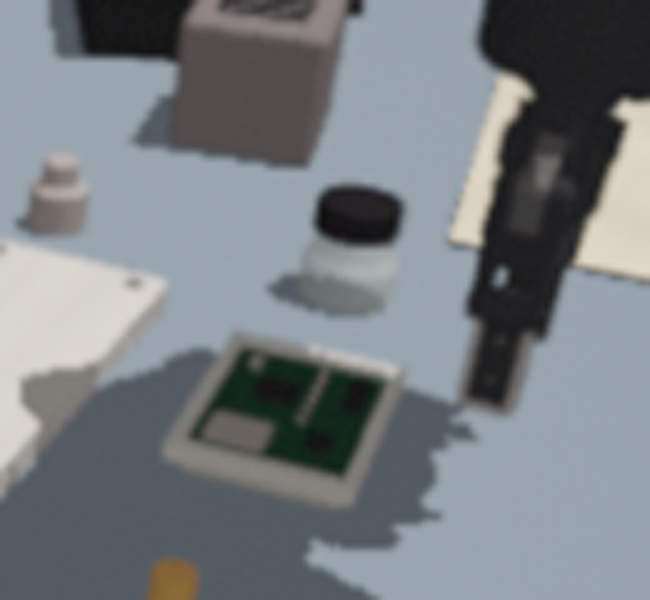

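View pics/t2c.png

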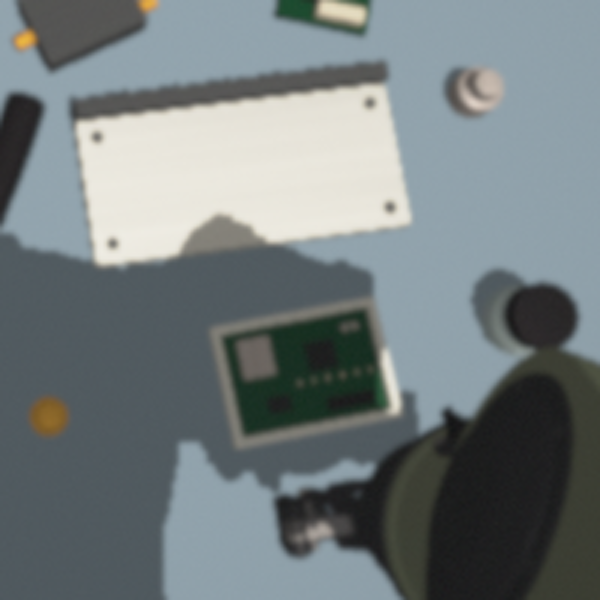

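Call:
jog_arm([
  [0,11,0,0,-0.07,0],
  [25,0,0,0,0,0],
  [16,0,0,0,0,0],
  [0,0,0,0,0,0],
])

```text
clock: 5.0
position: [0.4328, -0.1354, 0.0237]
tool_rot: [-0.041, 1.47, 0.11]
force: [-0.2, 0.0, -0.1]
grip_width: 0.0603
```

Run:
```python
from h import *
o,R=st()
f=shot("side","s3"); crop(f,320,120,430,220,"s3c",6)
```

```text
t 5.0 pos [ 0.4328 -0.1354  0.0237] F [-0.2184  0.0054 -0.1347] w 0.06034615381908636 tip 0.011
[[ 0.1001 -0.1502  0.9836]
 [ 0.011   0.9887  0.1498]
 [-0.9949 -0.0042  0.1007]]
```

View pics/s3c.png

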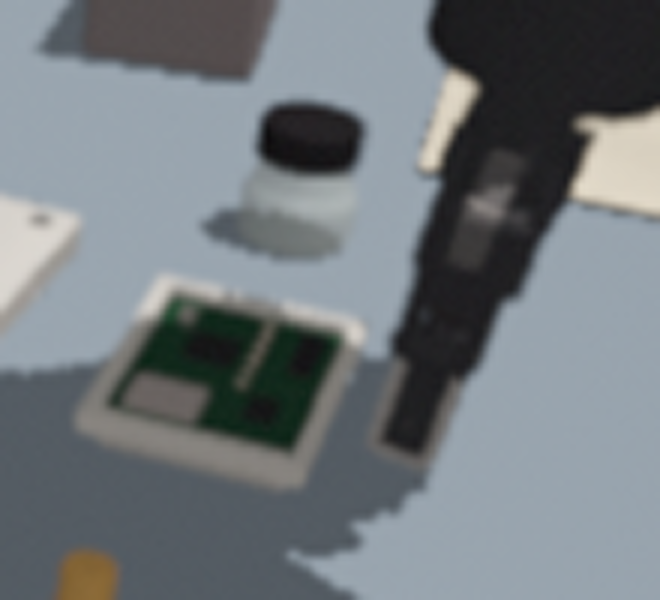

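Call:
jog_arm([
  [12,0,0,0,0,0],
  [4,0,0,0,0,0],
  [0,0,0,0,0,0],
])

```text
clock: 5.35
position: [0.4381, -0.1358, 0.0168]
tool_rot: [-0.033, 1.466, 0.115]
force: [0.7, 0.1, 0.0]
grip_width: 0.0603
```

Run:
```python
from h import *
o,R=st()
f=shot("side","s4"); crop(f,320,120,430,220,"s4c",6)
```

```text
t 5.35 pos [ 0.4381 -0.1358  0.0168] F [0.7211 0.1466 0.0265] w 0.06025152434509132 tip 0.011
[[ 0.1041 -0.1473  0.9836]
 [ 0.012   0.9891  0.1468]
 [-0.9945 -0.0035  0.1048]]
```

View pics/s4c.png

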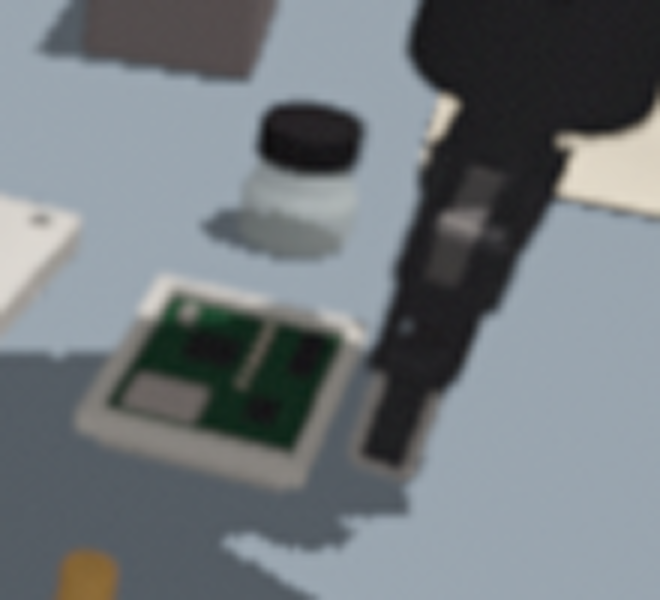

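Call:
jog_arm([
  [4,0,4,0,0,0],
  [4,0,4,0,0,0],
  [4,0,0,0,0,0],
  [0,0,0,0,0,0],
])

```text
clock: 5.8
position: [0.4501, -0.1346, 0.0081]
tool_rot: [-0.034, 1.464, 0.12]
force: [-0.2, -0.7, 0.0]
grip_width: 0.06
```

Run:
```python
from h import *
o,R=st(); print(o['qpos'])
f=shot("side","s5"); crop(f,320,120,430,220,"s5c",6)
```

```text
t 5.8 pos [ 0.4501 -0.1346  0.0081] F [-0.2373 -0.6574  0.0455] w 0.06002108647304132 tip 0.011
[[ 0.1062 -0.1534  0.9824]
 [ 0.0128  0.9882  0.1529]
 [-0.9943 -0.0037  0.107 ]]
[ 0.1113  0.6887  0.0977  2.2207 -0.6217  0.1618  2.5193]
```

View pics/s5c.png

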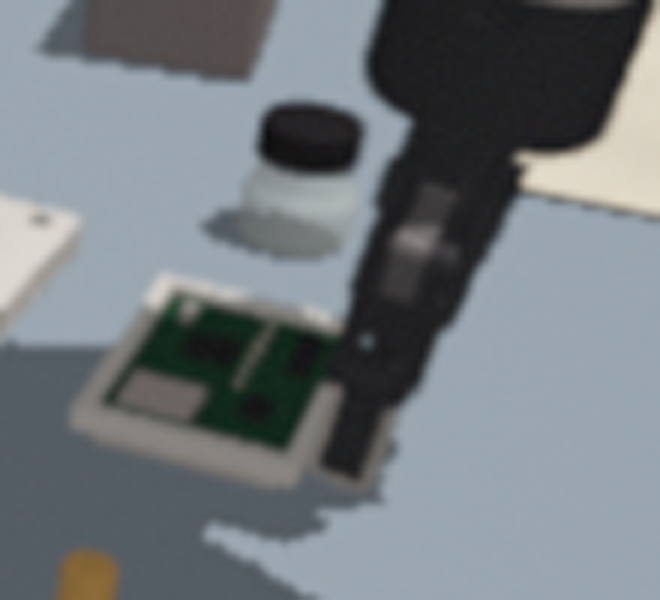

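Call:
jog_arm([
  [0,0,5,0,0.05,0],
  [0,0,5,0,0.05,0],
  [0,0,6,0,0,0],
  [0,0,6,0,0,0],
  [0,0,6,0,0,0],
  [0,0,6,0,0,0],
])

```text
clock: 6.45
position: [0.4824, -0.1302, 0.0088]
tool_rot: [-0.609, 1.566, -0.457]
force: [-1.9, 0.4, 0.2]
grip_width: 0.0607
```

Run:
```python
from h import *
o,R=st(); print(o['qpos'])
f=shot("side","s6"); crop(f,270,120,400,220,"s6c",6)
f=shot("top","t6"); crop(f,250,130,450,330,"t6c",3)
```

```text
t 6.45 pos [ 0.4824 -0.1302  0.0088] F [-1.9123  0.3746  0.1705] w 0.060680941777551706 tip 0.011
[[ 0.0039 -0.1507  0.9886]
 [-0.0019  0.9886  0.1507]
 [-1.     -0.0025  0.0036]]
[-0.0788  0.7519  0.3033  2.0797 -0.5698  0.3852  2.403 ]
```

View pics/s6c.png

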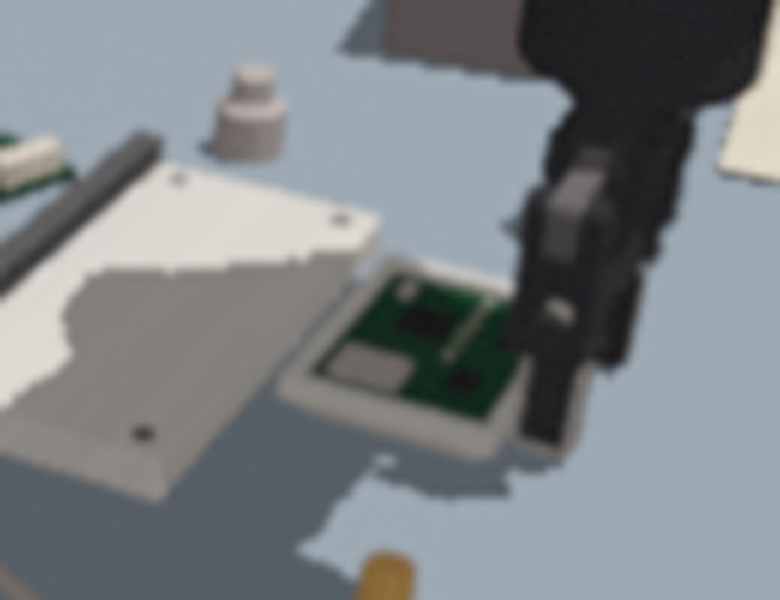

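View pics/t6c.png

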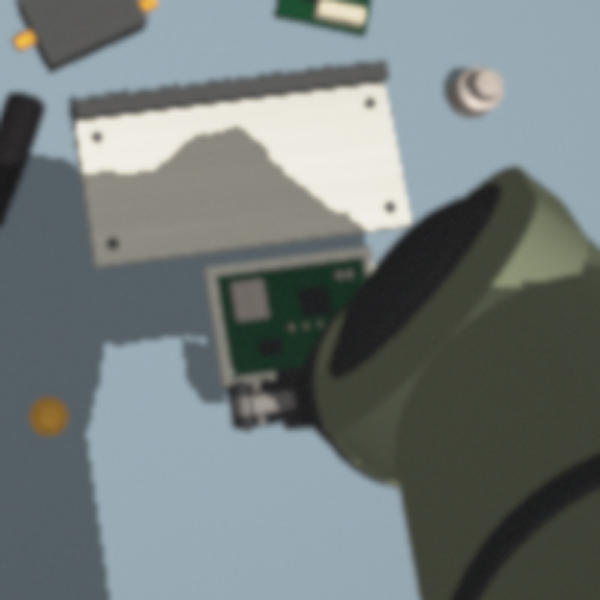

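Side view: the fingertips are against the near edge at about (362,192). Top view: the module's far side is parallel to the plate, with a gap of about 8 mm. I'll close the gap and watch the force.

Call:
jog_arm([
  [1,0,4,0,0,0],
  [1,0,4,0,0,0],
  [0,0,4,0,0,0],
  [0,0,4,0,0,0],
])

```text
clock: 6.95
position: [0.4946, -0.1288, 0.0063]
tool_rot: [-3.062, 1.568, -2.913]
force: [-40.1, -7.3, 31.6]
grip_width: 0.0606
```

Call:
jog_arm([
  [0,0,4,0,0,0],
  [0,0,4,0,0,0],
])

```text
clock: 7.15
position: [0.4944, -0.1288, 0.0059]
tool_rot: [2.912, 1.553, 3.059]
force: [-28.9, -3.4, 39.0]
grip_width: 0.0603
```

Call:
jog_arm([
  [-3,0,-2,0,0,0],
  [0,0,0,0,0,0],
])

```text
clock: 7.35
position: [0.4917, -0.1294, 0.009]
tool_rot: [2.92, 1.551, 3.066]
force: [0.6, 0.3, -0.3]
grip_width: 0.0605
```

Run:
```python
from h import *
o,R=st(); print(o['qpos'])
f=shot("side","s7"); crop(f,270,120,400,220,"s7c",6)
f=shot("top","t7"); crop(f,250,130,450,330,"t7c",3)
```

```text
t 7.35 pos [ 0.4917 -0.1294  0.009 ] F [ 0.6255  0.311  -0.2771] w 0.06050302747110298 tip 0.011
[[-0.0195 -0.1462  0.9891]
 [ 0.0015  0.9892  0.1463]
 [-0.9998  0.0043 -0.0191]]
[-0.1009  0.7698  0.332   2.0393 -0.5573  0.4406  2.3772]
```

View pics/s7c.png

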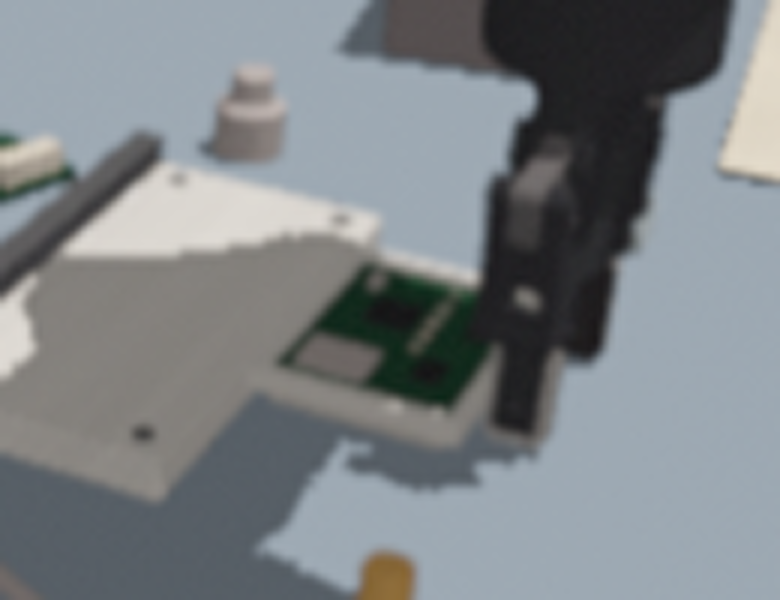

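View pics/t7c.png

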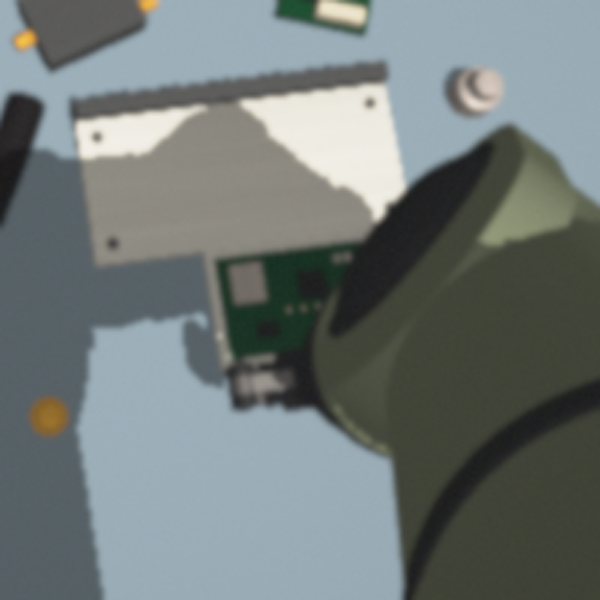

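Call:
jog_arm([
  [0,0,2,0,-0.03,0],
  [0,0,1,0,0,0],
  [0,0,1,0,0,0],
])

```text
clock: 7.75
position: [0.4942, -0.1284, 0.0079]
tool_rot: [0.618, 1.561, 0.766]
force: [-10.2, -2.2, 5.9]
grip_width: 0.0607
```

Call:
jog_arm([
  [-2,0,0.8,0,0,0],
  [-2,0,0.8,0,0,0],
  [-2,0,0.8,0,0,0],
  [-2,0,0.8,0,0,0],
])

```text
clock: 8.15
position: [0.494, -0.1281, 0.0144]
tool_rot: [1.506, 1.563, 1.654]
force: [-6.1, -2.1, 0.4]
grip_width: 0.0603
```

Run:
```python
from h import *
o,R=st()
f=shot("side","s8"); crop(f,270,120,400,220,"s8c",6)
```

```text
t 8.15 pos [ 0.494  -0.1281  0.0144] F [-6.0837 -2.1038  0.3737] w 0.060271134983827655 tip 0.011
[[-0.0006 -0.1471  0.9891]
 [ 0.0077  0.9891  0.1471]
 [-1.      0.0077  0.0005]]
```

View pics/s8c.png

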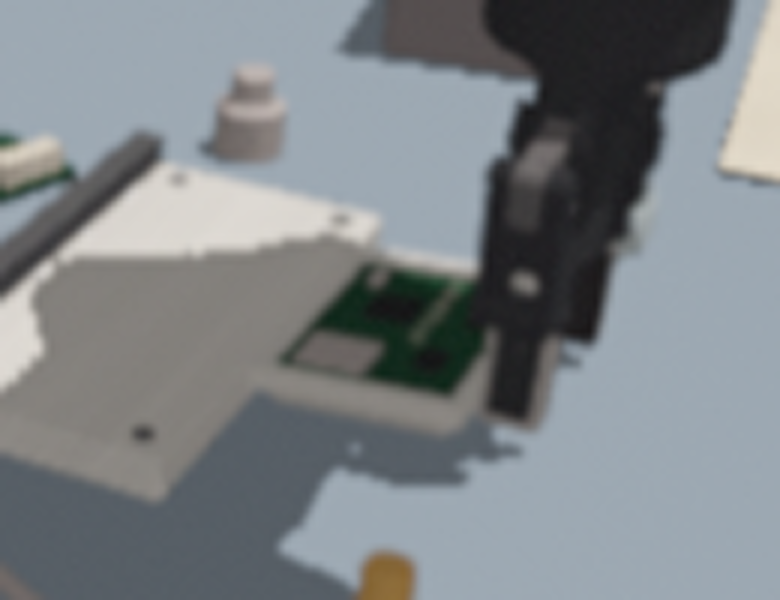

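The near corner has moved up from about (450,445) to (447,433) in the crop, so the module is tilting. I'll carry on.

Call:
jog_arm([
  [-2.5,0,1,0,0,0],
  [-2.5,0,1,0,0,0],
  [-2.5,0,1,0,0,0],
  [-2.5,0,1,0,0,0],
])

```text
clock: 8.6
position: [0.4945, -0.128, 0.0231]
tool_rot: [2.253, 1.559, 2.4]
force: [-5.6, -2.4, 0.5]
grip_width: 0.06
```

Run:
```python
from h import *
o,R=st()
f=shot("side","s9"); crop(f,270,120,400,220,"s9c",6)
```

```text
t 8.6 pos [ 0.4945 -0.128   0.0231] F [-5.569  -2.3797  0.5162] w 0.060048941242379264 tip 0.011
[[-0.0088 -0.1466  0.9892]
 [ 0.0081  0.9892  0.1467]
 [-0.9999  0.0093 -0.0075]]
```

View pics/s9c.png

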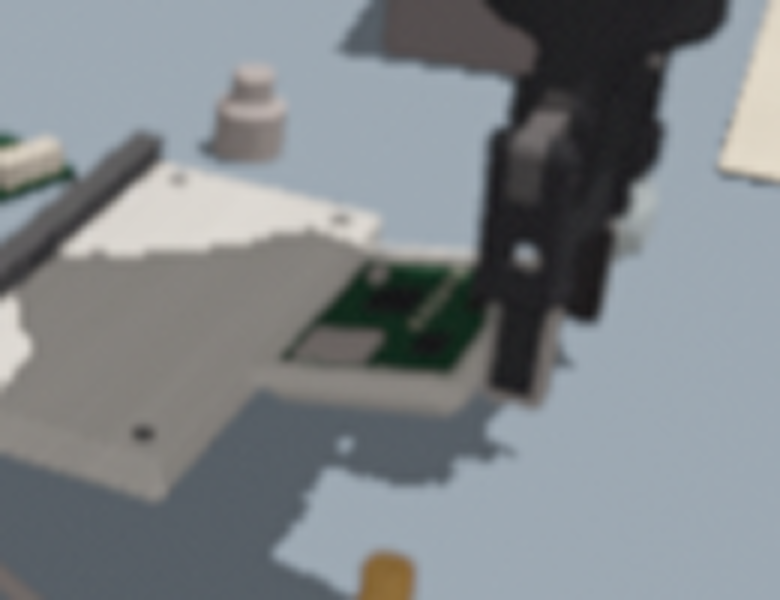

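Call:
jog_arm([
  [-3,0,1.6,0,-0.02,0],
  [-3,0,1.8,0,-0.02,0],
  [-3,0,2,0,-0.02,0],
  [-3,0,2,0,-0.02,0],
  [-3,0,2.2,0,-0.02,0],
])

```text
clock: 9.15
position: [0.4977, -0.1275, 0.0364]
tool_rot: [0.137, 1.488, 0.284]
force: [-7.4, -2.9, 1.8]
grip_width: 0.0602
```

Run:
```python
from h import *
o,R=st()
f=shot("side","s10"); crop(f,270,120,400,220,"s10c",6)
```

```text
t 9.15 pos [ 0.4977 -0.1275  0.0364] F [-7.4346 -2.9361  1.8251] w 0.060194454573710865 tip 0.011
[[ 0.0797 -0.1461  0.986 ]
 [ 0.0232  0.9892  0.1447]
 [-0.9965  0.0114  0.0822]]
```

View pics/s10c.png

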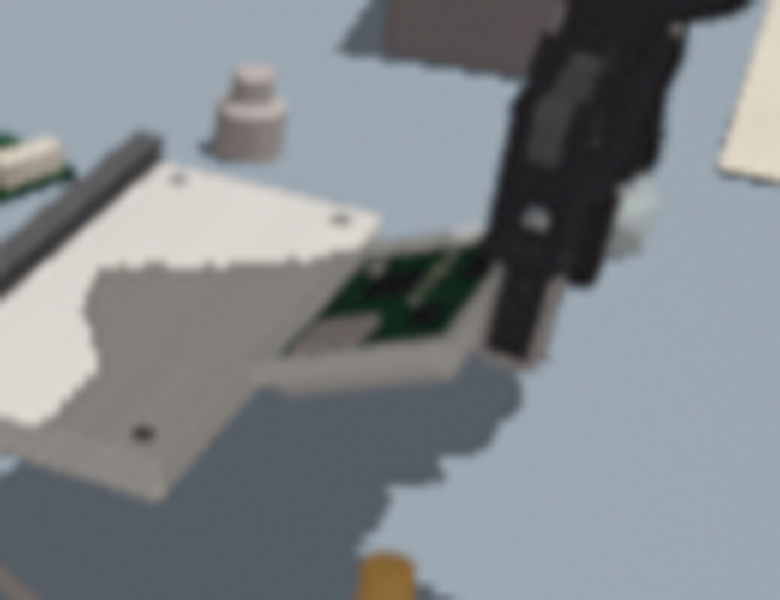

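Call:
jog_arm([
  [-3,0,2.3,0,0,0],
  [-3,0,2.6,0,0,0],
  [-3,0,2.8,0,0,0],
  [-3,0,3.1,0,0,0],
])

```text
clock: 9.6
position: [0.5029, -0.1266, 0.0484]
tool_rot: [0.195, 1.494, 0.34]
force: [-11.6, -2.6, 5.8]
grip_width: 0.0601
```

Run:
```python
from h import *
o,R=st()
f=shot("side","s11"); crop(f,270,120,400,220,"s11c",6)
```

```text
t 9.6 pos [ 0.5029 -0.1266  0.0484] F [-11.5795  -2.5636   5.7669] w 0.060093247500425155 tip 0.011
[[ 0.0721 -0.1446  0.9869]
 [ 0.0255  0.9894  0.1431]
 [-0.9971  0.0148  0.075 ]]
```

View pics/s11c.png

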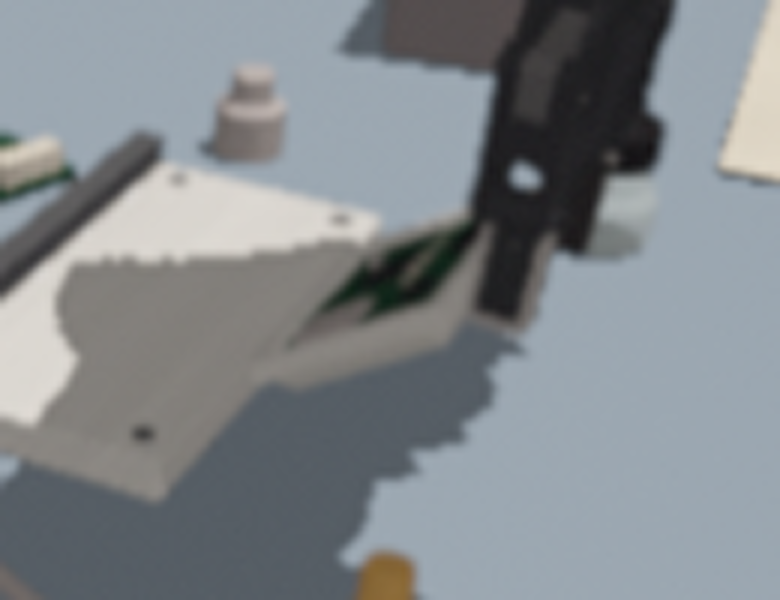

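Call:
jog_arm([
  [-3,0,3,0,0,0],
  [-3,0,3.5,0,0,0],
  [-3,0,4,0,0,0],
  [-2.5,0,4,0,0,0],
  [-2.5,0,4.5,0,0,0],
])

```text
clock: 10.15
position: [0.5128, -0.1251, 0.0626]
tool_rot: [0.326, 1.509, 0.469]
force: [-18.3, -2.9, 15.3]
grip_width: 0.0599
```

Run:
```python
from h import *
o,R=st()
f=shot("side","s12"); crop(f,270,120,400,220,"s12c",6)
```

```text
t 10.15 pos [ 0.5128 -0.1251  0.0626] F [-18.2696  -2.9191  15.2733] w 0.05993717247950823 tip 0.011
[[ 0.0553 -0.1431  0.9882]
 [ 0.028   0.9895  0.1418]
 [-0.9981  0.0199  0.0587]]
```

View pics/s12c.png

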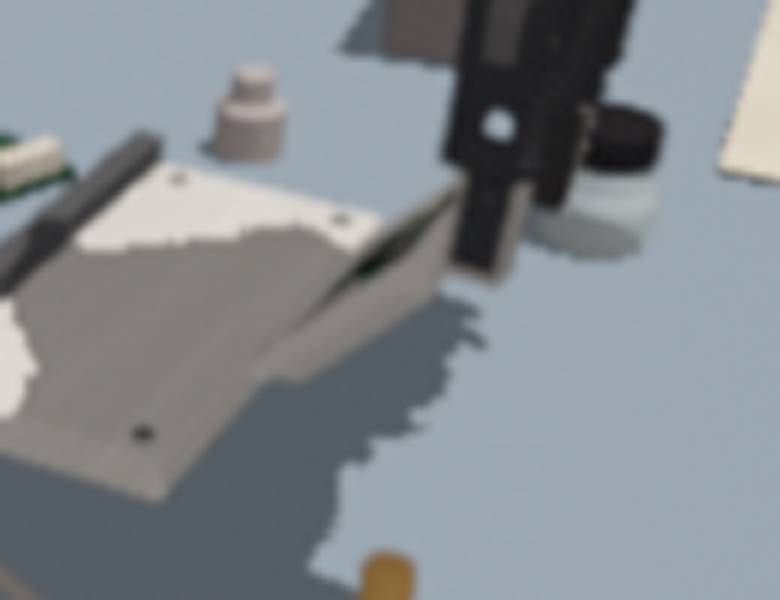

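Call:
jog_arm([
  [-4,0,1.5,0,0,0],
  [-4,0,3,0,0,0],
  [-4,0,4,0,0,0],
])

```text
clock: 10.5
position: [0.5212, -0.1241, 0.0755]
tool_rot: [0.339, 1.51, 0.481]
force: [0.0, -1.0, 0.4]
grip_width: 0.0605
```

Run:
```python
from h import *
o,R=st()
f=shot("side","s13"); crop(f,270,120,400,220,"s13c",6)
```

```text
t 10.5 pos [ 0.5212 -0.1241  0.0755] F [ 0.0077 -0.9803  0.4   ] w 0.060527138578256236 tip 0.011
[[ 0.0541 -0.143   0.9882]
 [ 0.0283  0.9895  0.1416]
 [-0.9981  0.0203  0.0576]]
```

View pics/s13c.png

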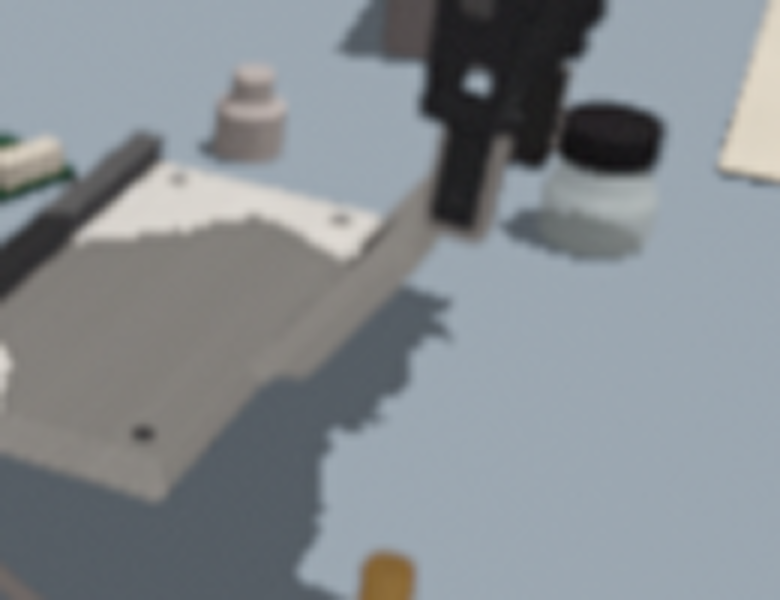

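```bash
cat >> h.py <<'E'
def plate2w(P,c=(0.6203,-0.086),y=0.1465):
    P=np.atleast_2d(P); a,b=np.cos(y),np.sin(y)
    return np.c_[c[0]+a*P[:,0]-b*P[:,1],c[1]+b*P[:,0]+a*P[:,1],P[:,2]]
E
python3 - <<'E'
from h import *
f=cv2.imread("pics/s13.png"); 
big=cv2.resize(f[120:220,270:400],None,fx=6,fy=6,interpolation=cv2.INTER_CUBIC)
prof=np.array([[-74,0],[-74,8],[0,8],[0,0],[-8,-8],[-66,-8]])  # rel E
for th,col in((50,(0,0,255)),(58,(0,255,255)),(66,(0,255,0))):
    t=np.radians(th); x=prof[:,0]*np.cos(t)+prof[:,1]*np.sin(t); z=-prof[:,0]*np.sin(t)+prof[:,1]*np.cos(t)
    x-=x.max(); z-=z.min()
    P=np.c_[x/1e3-.046,np.full(6,.033),z/1e3]
    px=(proj("side",plate2w(P))-[270,120]+.5)*6
    cv2.polylines(big,[px.astype(np.int32)],True,col,1)
    print(th,px[1],z.max())
cv2.imwrite("pics/ov13.png",big)
E
```

```text
50 [394.5841 282.9398] 61.82958966829669
58 [371.324  261.7246] 66.99491322944117
66 [345.3463 243.6774] 70.85625701015887
```

View pics/ov13.png

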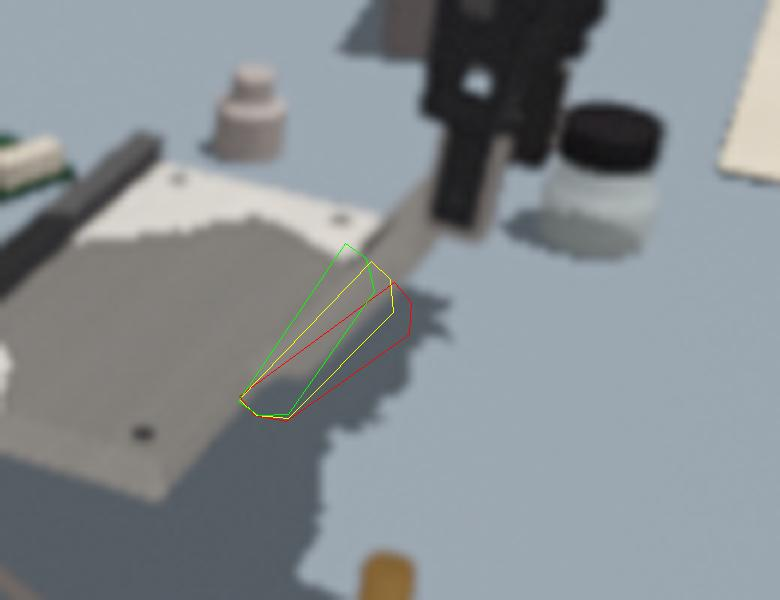

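Run:
```python
from h import *
f=cv2.imread("pics/s13.png"); 
big=cv2.resize(f[120:220,270:400],None,fx=6,fy=6,interpolation=cv2.INTER_CUBIC)
prof=np.array([[-74,0],[-74,8],[0,8],[0,0],[-8,-8],[-66,-8]])  # rel E
for th,hk,col in((55,0,(0,0,255)),(55,1,(0,255,255)),(48,1,(0,255,0))):
    t=np.radians(th); x=prof[:,0]*np.cos(t)+prof[:,1]*np.sin(t); z=-prof[:,0]*np.sin(t)+prof[:,1]*np.cos(t)
    x-=x.max(); z-=z.min()
    if hk: z+=15-z[2]
    P=np.c_[x/1e3-.046,np.full(6,.016),z/1e3]
    px=(proj("side",plate2w(P))-[270,120]+.5)*6
    cv2.polylines(big,[px.astype(np.int32)],True,col,1)
    print(th,px[1],z.max(),z[3])
cv2.imwrite("pics/ov13.png",big)
```

```text
55 [398.9099 248.138 ] 65.20586276819377 0.0
55 [402.9172 218.8126] 75.6172512773854 10.411388509191632
48 [421.9181 240.0839] 69.99271708532717 9.646955149129134
```

View pics/ov13.png

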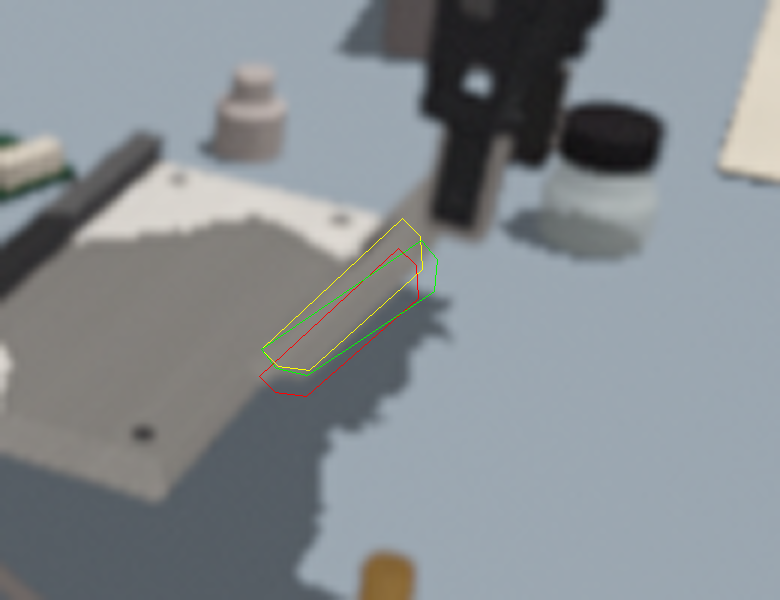

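The overlay shows the module at about 50–55 degrees, with its rim corner hooked on the plate's top edge at about (263,350) in the crop. Its top is near 72 mm and the finger is at the bevel, so I'll push mostly forward now.

Call:
jog_arm([
  [-0.5,0,3,0,0,0],
  [-1,0,3.5,0,0,0],
  [-1,0,3.5,0,0,0],
])

```text
clock: 10.85
position: [0.5298, -0.1223, 0.0801]
tool_rot: [0.396, 1.512, 0.539]
force: [-16.5, 0.3, 24.8]
grip_width: 0.0606
```

Run:
```python
from h import *
o,R=st()
f=shot("side","s14"); crop(f,270,120,400,220,"s14c",6)
```

```text
t 10.85 pos [ 0.5298 -0.1223  0.0801] F [-16.55     0.274   24.7505] w 0.06055166458897406 tip 0.011
[[ 0.0507 -0.1428  0.9885]
 [ 0.0303  0.9895  0.1414]
 [-0.9983  0.0228  0.0545]]
```

View pics/s14c.png

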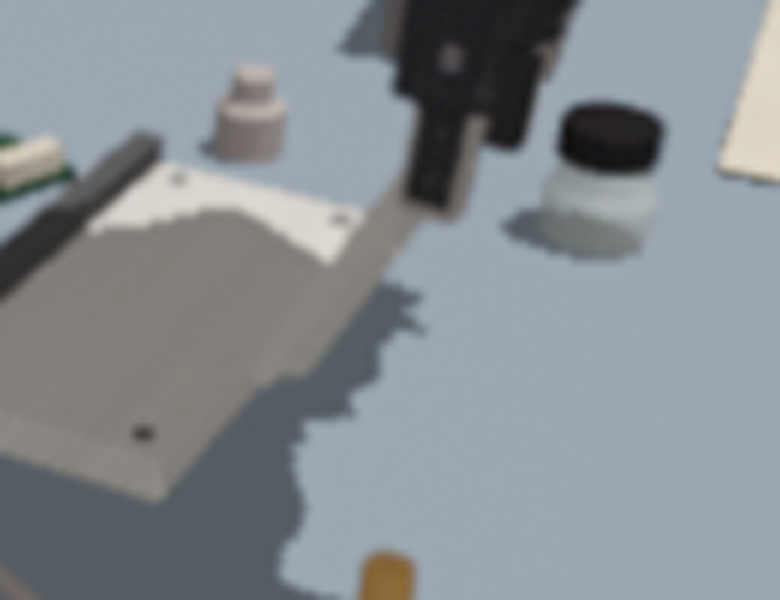

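The finger tip's corner now rests on the module's end face: the force is (16,-25) N, along the module. It is well inside the friction cone, so I'll carry the end along the arc with a light inward preload.

Call:
jog_arm([
  [-1.6,0,4.7,0,0,0],
  [-1.5,0,4.8,0,0,0],
  [-1.1,0,4.9,0,0,0],
])

```text
clock: 11.2
position: [0.543, -0.1202, 0.0869]
tool_rot: [0.451, 1.513, 0.592]
force: [-7.7, 1.7, 17.9]
grip_width: 0.06
```

Run:
```python
from h import *
o,R=st()
f=shot("side","s15"); crop(f,270,120,400,220,"s15c",6)
```

```text
t 11.2 pos [ 0.543  -0.1202  0.0869] F [-7.7044  1.7202 17.921 ] w 0.05999822277969578 tip 0.011
[[ 0.0483 -0.1418  0.9887]
 [ 0.0325  0.9896  0.1403]
 [-0.9983  0.0254  0.0524]]
```

View pics/s15c.png

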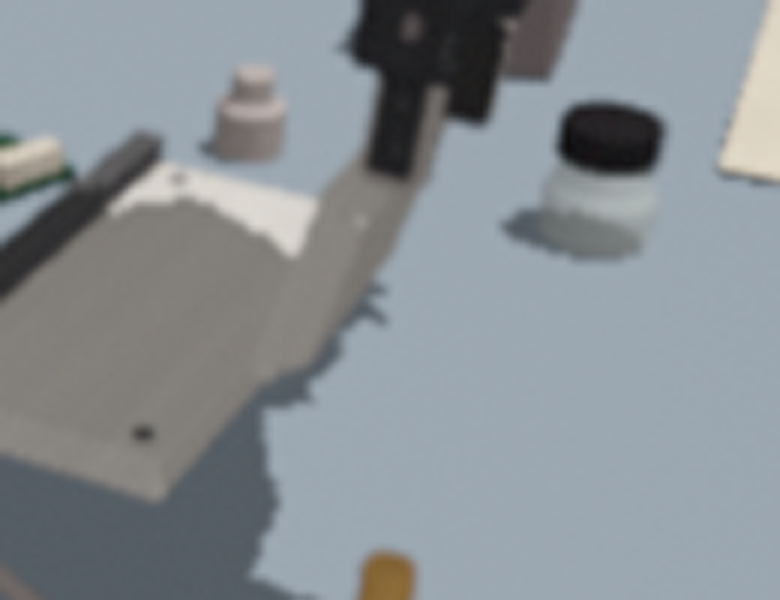

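Call:
jog_arm([
  [-0.8,0,5,0,0,0],
  [-0.5,0,5,0,0,0],
  [-0.2,0,5.1,0,0,0],
  [0,0,5.1,0,0,0],
])

```text
clock: 11.65
position: [0.5666, -0.1167, 0.0924]
tool_rot: [0.415, 1.508, 0.558]
force: [0.0, -1.1, 1.1]
grip_width: 0.0605
```

Run:
```python
from h import *
o,R=st()
f=shot("side","s16"); crop(f,270,120,400,220,"s16c",6)
```

```text
t 11.65 pos [ 0.5666 -0.1167  0.0924] F [ 0.0402 -1.1377  1.1423] w 0.06046554146672866 tip 0.011
[[ 0.0535 -0.1427  0.9883]
 [ 0.0334  0.9894  0.141 ]
 [-0.998   0.0254  0.0577]]
```

View pics/s16c.png

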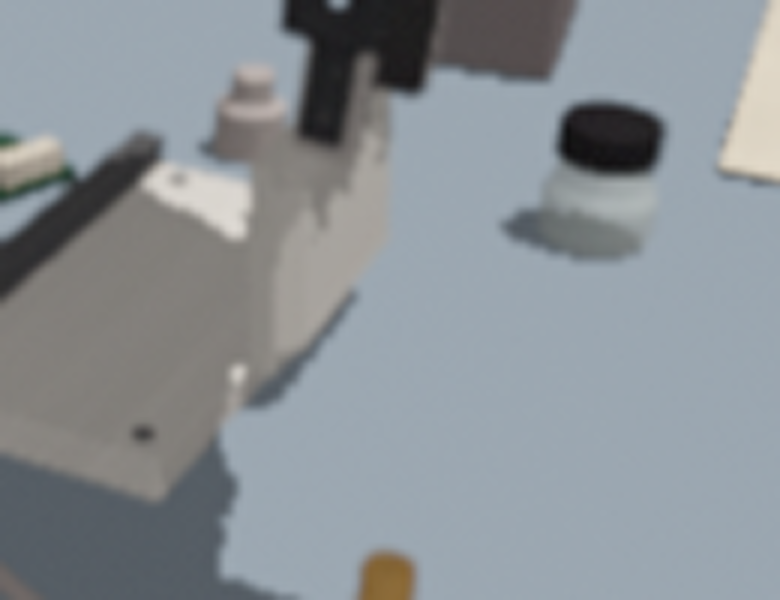

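Call:
jog_arm([
  [1,0,4,0,0,0],
  [1.2,0,5,0,0,0],
  [1.4,0,5,0,0,0],
])

```text
clock: 12.0
position: [0.5822, -0.1141, 0.0892]
tool_rot: [0.412, 1.507, 0.555]
force: [-0.4, 0.4, 0.5]
grip_width: 0.0603
```

Run:
```python
from h import *
o,R=st()
f=shot("side","s17"); crop(f,270,120,400,220,"s17c",6)
```

```text
t 12.0 pos [ 0.5822 -0.1141  0.0892] F [-0.402   0.4475  0.5073] w 0.060313882629598234 tip 0.011
[[ 0.0538 -0.1432  0.9882]
 [ 0.0334  0.9894  0.1416]
 [-0.998   0.0254  0.058 ]]
```

View pics/s17c.png

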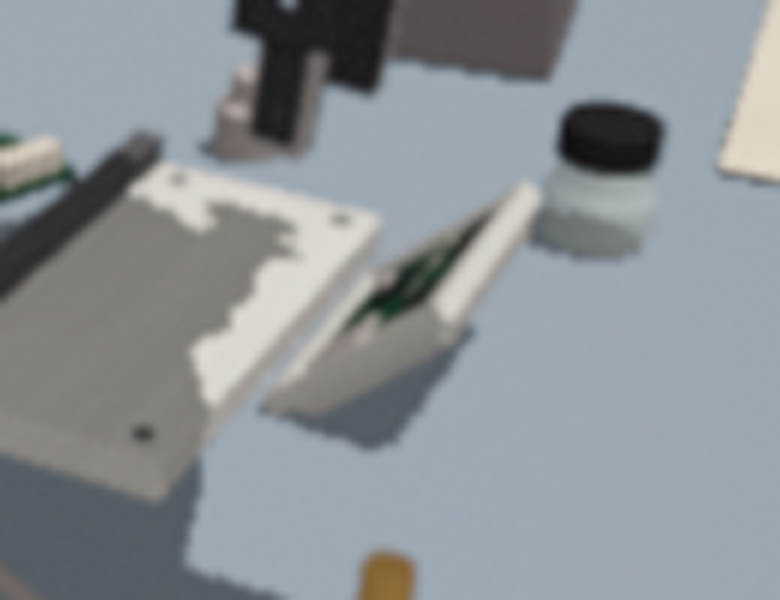

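The module slipped off the tip and is falling back, at about (340,190) in full pixels. I'll raise the tool clear, back it off and look.

Call:
jog_arm([
  [-45,0,0,0,0,0],
  [-35,0,0,0,0,0],
  [0,0,-40,0,0.05,0],
  [0,0,-40,0,0,0],
  [0,0,-40,0,0,0],
  [0,0,-30,0,0,0],
  [0,0,0,0,0,0],
])

```text
clock: 12.75
position: [0.425, -0.1383, 0.167]
tool_rot: [1.413, 1.545, 1.558]
force: [1.3, 0.7, -0.4]
grip_width: 0.0601
```

Run:
```python
from h import *
o,R=st(); print(o['qpos'])
f=shot("side","s18"); crop(f,270,120,400,220,"s18c",6)
f=shot("top","t18"); crop(f,250,130,450,330,"t18c",3)
```

```text
t 12.75 pos [ 0.425  -0.1383  0.167 ] F [ 1.2572  0.655  -0.4294] w 0.06010625898613288 tip 0.011
[[ 0.0003 -0.1448  0.9895]
 [ 0.0257  0.9891  0.1447]
 [-0.9997  0.0254  0.0041]]
[-0.2111  0.4103  0.5267  2.1385 -0.364   0.6833  2.2836]
```

View pics/s18c.png

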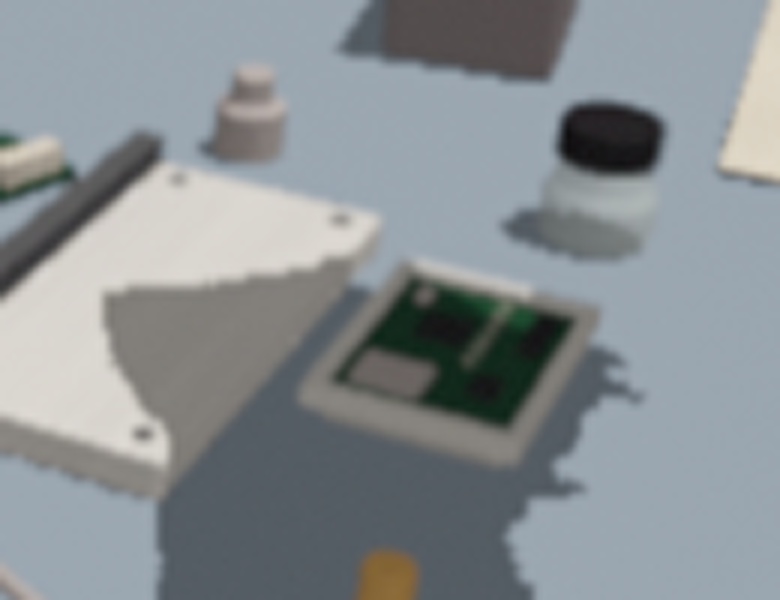

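View pics/t18c.png

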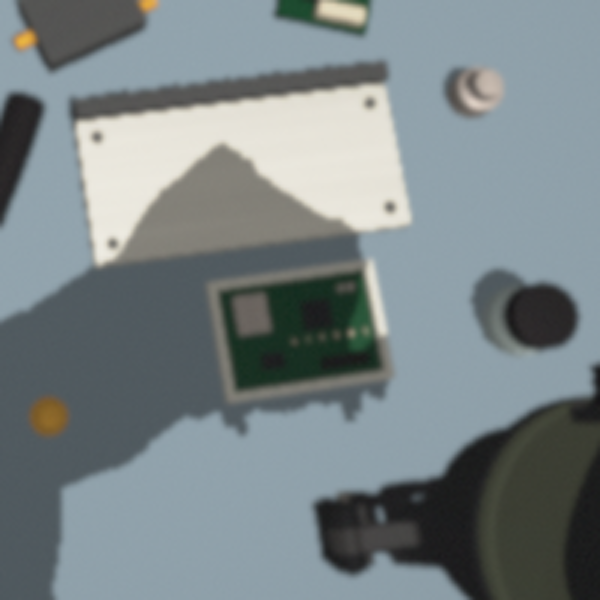

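The module lies flat again, circuit side up and parallel to the plate. Its rim corners in the top crop are at (208,283), (370,262), (392,375) and (230,402).

Run:
```python
from h import *
P=lambda a:np.array(a,float)/3-0.5+[250,130]+0.17
M=unproj("top",P([(208,283),(370,262),(392,375),(230,402)]),.016)[:,:2]
c=M.mean(0); a=M[:2].mean(0)-M[2:].mean(0); print(c,np.arctan2(a[1],a[0]),[np.linalg.norm(M[i]-M[i-1]) for i in range(4)])
d=c-[.6203,-.086];y=.1465;print(d@[np.cos(y),np.sin(y)],d@[-np.sin(y),np.cos(y)])
o,R=st(); print(R.T@np.r_[c-o['position'][:2],0.008-o['position'][2]])
```

```text
[ 0.5218 -0.1198] 0.16902541255744308 [np.float64(0.07312344283336969), np.float64(0.1022265916885213), np.float64(0.07005887390054352), np.float64(0.10113931701248387)]
-0.10233239926795036 -0.019050650224653663
t 12.85 pos [ 0.4283 -0.1379  0.1672] F [0.1038 0.4132 0.7852] w 0.06039656237369399 tip 0.011
[[ 0.0023 -0.1466  0.9892]
 [ 0.025   0.9889  0.1465]
 [-0.9997  0.0244  0.006 ]]
[0.1598 0.0003 0.0942]
```

Call:
jog_arm([
  [40,0,5,0,0,-0.025],
  [40,0,5,0,0,0],
  [40,0,5,0,0,0],
  [25,0,5,0,0,0],
  [6,0,0,0,0,0],
  [0,0,0,0,0,0],
])

```text
clock: 13.45
position: [0.4575, -0.1325, 0.0104]
tool_rot: [-0.132, 1.558, 0.018]
force: [0.5, -0.1, 0.2]
grip_width: 0.0604
```

Run:
```python
from h import *
o,R=st(); print(o['qpos'])
```

```text
t 13.45 pos [ 0.4575 -0.1325  0.0104] F [ 0.5328 -0.099   0.2055] w 0.060357521103639476 tip 0.011
[[ 0.0125 -0.1499  0.9886]
 [ 0.0002  0.9887  0.1499]
 [-0.9999 -0.0016  0.0124]]
[-0.0382  0.7227  0.2634  2.1434 -0.5694  0.3294  2.4251]
```

Call:
jog_arm([
  [0.5,0,6,0,0,0],
  [0.5,0,6,0,0,0],
  [0.5,0,6,0,0,0],
  [0.5,0,6,0,0,0],
  [0.5,0,5,0,0,0],
])

```text
clock: 13.95
position: [0.4908, -0.1279, 0.0124]
tool_rot: [-0.187, 1.553, -0.036]
force: [-1.2, -0.5, -0.2]
grip_width: 0.0603
```

Call:
jog_arm([
  [0,0,2,0,0,0],
  [0,0,1.5,0,0,0],
  [0,0,1,0,0,0],
])

```text
clock: 14.25
position: [0.494, -0.1273, 0.0125]
tool_rot: [-0.188, 1.556, -0.036]
force: [-6.9, -0.8, 5.4]
grip_width: 0.06
```

Call:
jog_arm([
  [0,0,-5,0,0,0],
  [2,0,0,0,-0.08,0],
  [2,0,0,0,-0.07,0],
  [1.5,0,0,0,0,0],
  [1,0,0,0,0,0],
])

```text
clock: 14.75
position: [0.4902, -0.1278, 0.0092]
tool_rot: [0.023, 1.413, 0.172]
force: [0.1, -1.0, 0.0]
grip_width: 0.0606
```

Run:
```python
from h import *
o,R=st(); print(o['qpos'])
f=shot("side","s19"); crop(f,300,140,380,220,"s19c",8)
```

```text
t 14.75 pos [ 0.4902 -0.1278  0.0092] F [ 0.106  -1.0119  0.0176] w 0.06058855880135365 tip 0.011
[[ 0.1547 -0.1492  0.9766]
 [ 0.0269  0.9888  0.1468]
 [-0.9876  0.0036  0.157 ]]
[ 0.1196  0.702   0.0679  2.1629 -0.645   0.1606  2.52  ]
```

View pics/s19c.png

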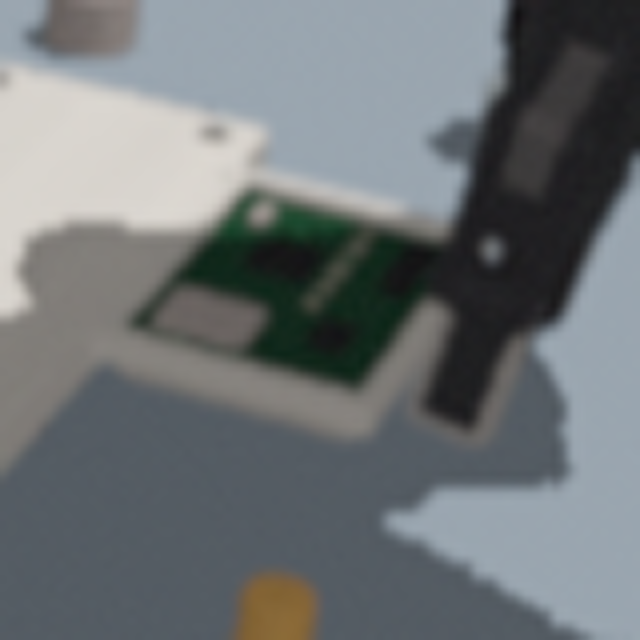

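Call:
jog_arm([
  [1,0,0,0,0.04,0],
  [1.5,0,0,0,0.04,0],
  [1.5,0,-1,0,0,0],
  [1,0,0,0,0,0],
])

```text
clock: 15.2
position: [0.492, -0.1291, 0.0057]
tool_rot: [-0.071, 1.494, 0.087]
force: [-24.4, 1.5, 63.4]
grip_width: 0.0601
```

Call:
jog_arm([
  [1,0,0,0,0,0],
])

```text
clock: 15.3
position: [0.4921, -0.1291, 0.0059]
tool_rot: [-0.086, 1.493, 0.074]
force: [-15.6, 0.7, 46.6]
grip_width: 0.0604
```

Call:
jog_arm([
  [-1.5,0,0,0,0,0],
  [0,0,1.5,0,0,0],
  [0.2,0,1.5,0,0,0],
  [0.2,0,1.3,0,0,0],
])

```text
clock: 15.7
position: [0.4944, -0.1294, 0.0072]
tool_rot: [-0.159, 1.495, 0.006]
force: [-11.7, -1.5, 6.6]
grip_width: 0.0606
```

Call:
jog_arm([
  [0.2,0,1.5,0,0,0],
])

```text
clock: 15.8
position: [0.4945, -0.1295, 0.0066]
tool_rot: [-0.172, 1.497, -0.006]
force: [-13.0, -0.7, 13.7]
grip_width: 0.0602
```

Call:
jog_arm([
  [-2,0,1.2,0,0,0],
  [-2,0,1.2,0,0,0],
  [-2,0,1.2,0,0,0],
  [-2,0,1.2,0,0,0],
  [-2.2,0,1.3,0,0,0],
  [-2.2,0,1.3,0,0,0],
  [-2.2,0,1.3,0,0,0],
  [-2.2,0,1.4,0,0,0],
])

```text
clock: 16.6
position: [0.4944, -0.1297, 0.0192]
tool_rot: [-0.313, 1.513, -0.142]
force: [-7.5, -2.2, 0.2]
grip_width: 0.0603
```

```bash
cat >> h.py <<'E'
prof=np.array([[-74,0],[-74,8],[0,8],[0,0],[-8,-8],[-66,-8]])
def ov(n,hyp,yl=.033,x0=270,y0=120,x1=400,y1=220,s=6):
    f=cv2.imread(f"pics/{n}.png"); big=cv2.resize(f[y0:y1,x0:x1],None,fx=s,fy=s,interpolation=cv2.INTER_CUBIC)
    for (th,hk),col in zip(hyp,((0,0,255),(0,255,255),(0,255,0))):
        t=np.radians(th); x=prof[:,0]*np.cos(t)+prof[:,1]*np.sin(t); z=-prof[:,0]*np.sin(t)+prof[:,1]*np.cos(t)
        x-=x.max(); z-=z.min()
        if hk: z+=15-z[2]
        P=np.c_[x/1e3-.046,np.full(6,yl),z/1e3]
        px=(proj("side",plate2w(P))-[x0,y0]+.5)*s
        cv2.polylines(big,[px.astype(np.int32)],True,col,1)
        print(th,hk,'N z',z[0],'x',x[0],'B z',z[5],x[5])
    cv2.imwrite(f"pics/{n}o.png",big)
def tips(o,R,ext=.005):
    p=o['position']; c=np.array([np.cos(.1465),np.sin(.1465)])
    for z in(.01,-.01):
        q=p+R@[ext,0,z]; print('corner platex %.1f z %.1f'%((q[:2]-[.6203,-.086])@c*1e3+46,q[2]*1e3))
E
python3 - <<'E'
from h import *
o,R=st(); tips(o,R)
f=shot("side","s20"); ov("s20",[(8,0),(13,0),(18,0)],.028)
E
```

```text
t 16.6 pos [ 0.4944 -0.1297  0.0192] F [-7.5419 -2.1585  0.2159] w 0.060293153739608474 tip 0.011
[[ 0.0573 -0.1691  0.9839]
 [-0.0082  0.9854  0.1699]
 [-0.9983 -0.0178  0.055 ]]
corner platex -74.6 z 14.7
corner platex -94.6 z 13.6
8 0 N z 17.107569213296884 x -74.39322189455673 B z 8.072039855683796 -67.58446215230468
13 0 N z 22.641730104976972 x -73.90299322885834 B z 13.04716115194417 -67.90764114532737
18 0 N z 28.003573759107756 x -72.85031816084093 B z 17.922985673746947 -67.71400198547929
```

View pics/s20o.png

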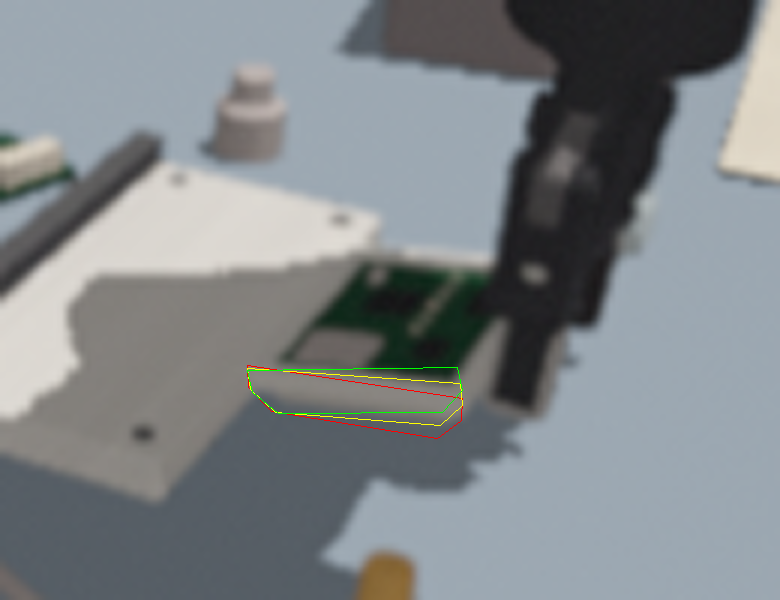

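Call:
jog_arm([
  [-2.5,0,1.6,0.008,-0.02,0.006],
  [-2.5,0,1.7,0.008,-0.02,0.006],
  [-2.5,0,1.7,0.008,-0.02,0.006],
  [-2.5,0,1.8,0,-0.02,0],
  [-2.5,0,1.8,0,-0.02,0],
])

```text
clock: 17.15
position: [0.4965, -0.129, 0.0293]
tool_rot: [-0.006, 1.424, 0.146]
force: [-6.7, -1.8, 1.4]
grip_width: 0.0607
```

Run:
```python
from h import *
o,R=st(); tips(o,R)
f=shot("side","s21"); ov("s21",[(18,1),(24,1),(30,1)],.024)
```

```text
t 17.15 pos [ 0.4965 -0.129   0.0293] F [-6.7316 -1.8425  1.4364] w 0.06066793184408343 tip 0.011
[[ 0.1449 -0.1518  0.9777]
 [ 0.0213  0.9884  0.1503]
 [-0.9892 -0.0009  0.1464]]
corner platex -72.1 z 25.9
corner platex -91.9 z 22.9
18 1 N z 30.258805453384877 x -72.85031816084093 B z 20.178217368024068 -67.71400198547929
24 1 N z 37.79014792646841 x -70.85625701015887 B z 27.227891120721203 -66.80178649362446
30 1 N z 45.07179676972448 x -68.08587988004847 B z 34.14359353944897 -65.15767664977295
```

View pics/s21o.png

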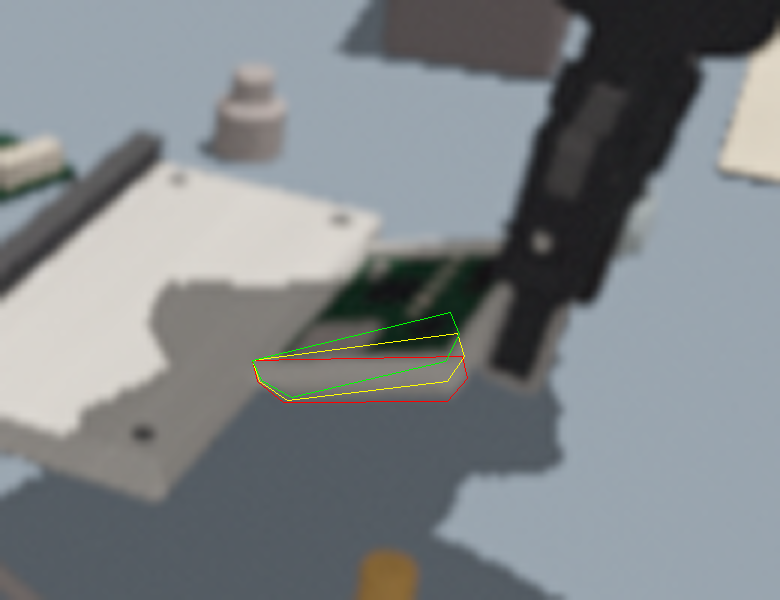

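Call:
jog_arm([
  [-2.5,0,2,0,-0.03,0],
  [-2.5,0,2,0,-0.03,0],
  [-2.5,0,2.2,0,-0.03,0],
  [-2.5,0,2.3,0,-0.03,0],
  [-2.5,0,2.4,0,-0.03,0],
])

```text
clock: 17.7
position: [0.512, -0.1311, 0.0587]
tool_rot: [0.056, 1.308, 0.212]
force: [-0.2, 0.3, 0.0]
grip_width: 0.0603
```

Run:
```python
from h import *
o,R=st(); tips(o,R); print(o['qpos'])
f=shot("side","s22"); ov("s22",[(24,1),(30,1),(36,1)],.024)
```

```text
t 17.7 pos [ 0.512  -0.1311  0.0587] F [-0.2442  0.3237  0.0279] w 0.060289833634599214 tip 0.011
[[ 0.2535 -0.1571  0.9545]
 [ 0.0545  0.9875  0.148 ]
 [-0.9658  0.0145  0.2589]]
corner platex -56.8 z 56.5
corner platex -76.1 z 51.3
[ 0.2186  0.6015 -0.0226  2.1671 -0.609   0.1606  2.52  ]
24 1 N z 37.79014792646841 x -70.85625701015887 B z 27.227891120721203 -66.80178649362446
30 1 N z 45.07179676972448 x -68.08587988004847 B z 34.14359353944897 -65.15767664977295
36 1 N z 52.023972714643435 x -64.5695396020859 B z 40.84955474130407 -62.799685665426104
```

View pics/s22o.png

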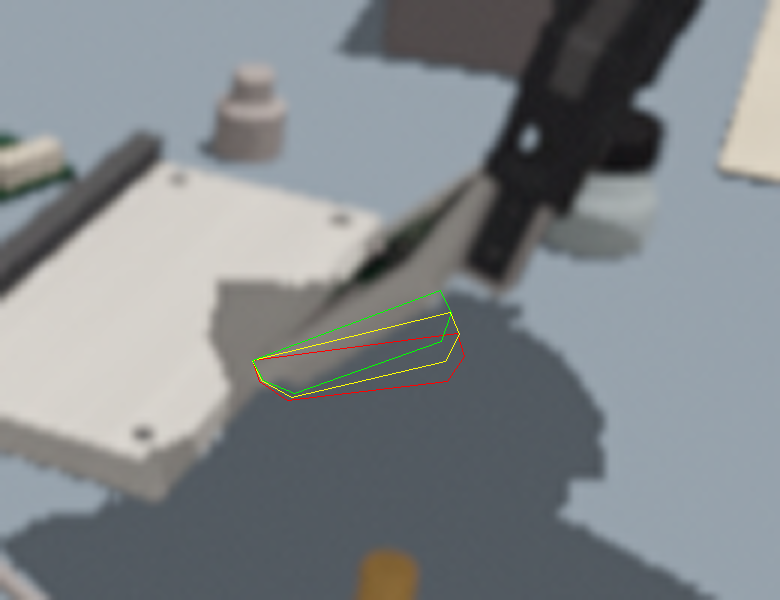

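The joint limit at this lean made the arm jump up about 15 mm, but the module followed and leans on the finger at about 52 degrees. The tip is near the lower bevel edge. I'll push forward now and ease the lean.

Call:
jog_arm([
  [1,0,4,0,0.02,0],
  [1,0,4,0,0.03,0],
])

```text
clock: 17.95
position: [0.5215, -0.1322, 0.0607]
tool_rot: [0.058, 1.354, 0.212]
force: [0.3, 0.3, -0.4]
grip_width: 0.0606
```

Run:
```python
from h import *
o,R=st(); tips(o,R); print(o['qpos'])
f=shot("side","s23"); ov("s23",[(48,1),(54,1),(60,1)],.022)
```

```text
t 17.95 pos [ 0.5215 -0.1322  0.0607] F [ 0.3203  0.3103 -0.3769] w 0.06062048414884791 tip 0.011
[[ 0.21   -0.1543  0.9654]
 [ 0.0452  0.9879  0.148 ]
 [-0.9767  0.0125  0.2145]]
corner platex -47.6 z 57.9
corner platex -67.2 z 53.7
[ 0.117   0.6146  0.0932  2.1167 -0.582   0.2518  2.4657]
48 1 N z 64.6396722344563 x -55.46082347437466 B z 53.34146877976629 -56.05293722732295
54 1 N z 70.16497556540632 x -49.968244624642594 B z 58.990557592066956 -51.73809856130239
60 1 N z 75.08587988004845 x -43.928203230275514 B z 64.15767664977295 -46.85640646055102
```

View pics/s23o.png

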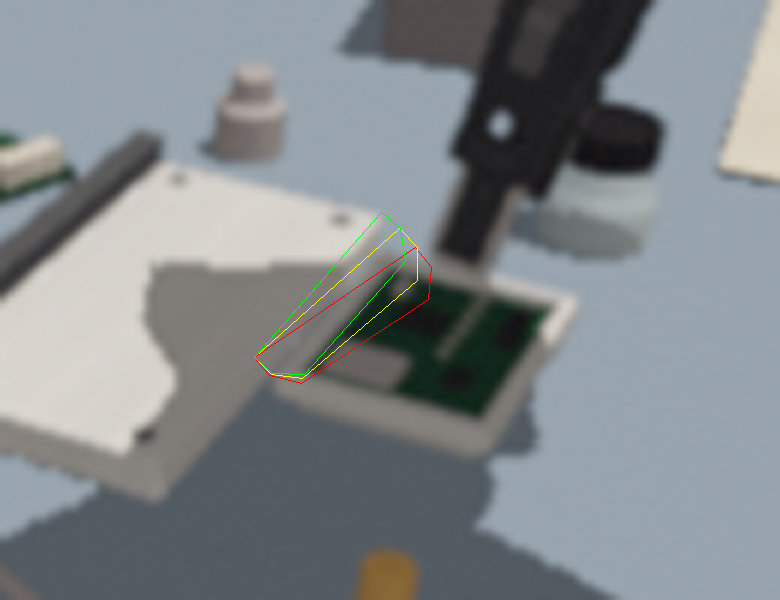

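The module wasn't resting on the finger. It had been tossed and has dropped back flat, just before the plate. I'll back off and redo it more gently, with little lean so the joints stay off their limits.

Call:
jog_arm([
  [-10,0,-20,0,0.07,0],
  [0,0,-20,0,0.07,0],
  [5,0,-10,0,0,-0.01],
  [25,0,0,0,0,0],
  [20,0,0,0,0,0],
  [6,0,0,0,0,0],
  [0,0,0,0,0,0],
])

```text
clock: 18.7
position: [0.4788, -0.1386, 0.0061]
tool_rot: [-0.05, 1.492, 0.113]
force: [-3.6, 1.1, 19.9]
grip_width: 0.0602
```

Run:
```python
from h import *
o,R=st(); tips(o,R); print(o['qpos'])
f=shot("side","s24"); crop(f,270,120,400,220,"s24c",6)
f=shot("top","t24"); crop(f,250,130,450,330,"t24c",3)
```

```text
t 18.7 pos [ 0.4788 -0.1386  0.0061] F [-3.6191  1.0766 19.8735] w 0.06023515768408323 tip 0.011
[[ 0.0786 -0.1624  0.9836]
 [ 0.0089  0.9867  0.1622]
 [-0.9969 -0.0039  0.079 ]]
corner platex -91.3 z 1.9
corner platex -111.2 z 0.4
[ 0.0562  0.7206  0.161   2.1323 -0.5368  0.253   2.4255]
```

View pics/s24c.png

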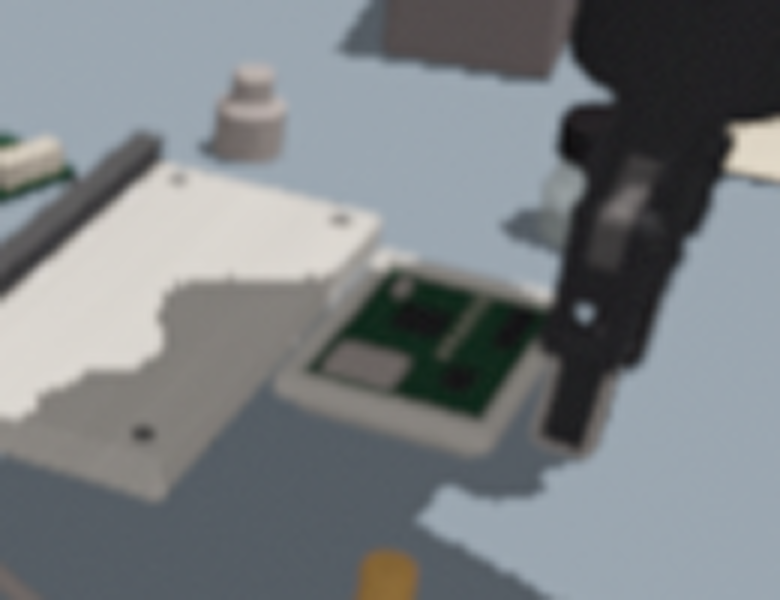

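View pics/t24c.png

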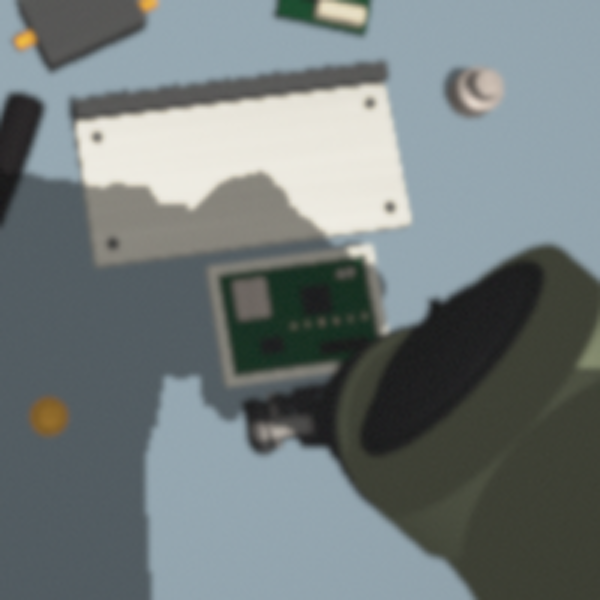

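Call:
jog_arm([
  [-1.3,10,0,0.016,0,0],
  [0.3,0,5,0,0,0],
  [0.3,0,5,0,0,0],
  [0.2,0,3,0,0,0],
  [0.2,0,2,0,0,0],
  [0.1,0,1.5,0,0,0],
])

```text
clock: 19.4
position: [0.4938, -0.1255, 0.009]
tool_rot: [-0.039, 1.492, 0.108]
force: [-16.2, -4.2, 9.4]
grip_width: 0.06
```

Call:
jog_arm([
  [0.1,0,1.2,0,0,0],
])

```text
clock: 19.5
position: [0.4937, -0.1255, 0.0088]
tool_rot: [-0.031, 1.495, 0.115]
force: [-6.6, -0.1, 4.6]
grip_width: 0.0601
```

Call:
jog_arm([
  [1,0,-1.5,0,0,0],
  [0.8,0,0,0,0,0],
  [0.2,0,2,0,0,0],
  [0.1,0,1.4,0,0,0],
])

```text
clock: 19.9
position: [0.4941, -0.1257, 0.0063]
tool_rot: [-0.022, 1.498, 0.124]
force: [-15.8, -2.4, 14.9]
grip_width: 0.0603
```

Call:
jog_arm([
  [-2,0,1.3,0,0,0],
  [-2,0,1.3,0,0,0],
  [-2,0,1.3,0,0,0],
  [-2,0,1.3,0,0,0],
  [-2.2,0,1.3,0,0,0],
  [-2.2,0,1.3,0,0,0],
  [-2.2,0,1.3,0,0,0],
  [-2.2,0,1.4,0,0,0],
])

```text
clock: 20.7
position: [0.4942, -0.1256, 0.0212]
tool_rot: [0.054, 1.516, 0.199]
force: [-7.6, -1.7, 0.1]
grip_width: 0.0603
```

Run:
```python
from h import *
o,R=st(); tips(o,R); print(o['qpos'])
f=shot("side","s25"); ov("s25",[(9,1),(13,1),(18,1)],.024)
```

```text
t 20.7 pos [ 0.4942 -0.1256  0.0212] F [-7.6358 -1.6815  0.0782] w 0.060318967997198235 tip 0.011
[[ 0.0533 -0.1443  0.9881]
 [ 0.0107  0.9895  0.1439]
 [-0.9985  0.0029  0.0542]]
corner platex -74.2 z 16.8
corner platex -94.2 z 15.7
[-0.0327  0.7121  0.2386  2.0864 -0.5275  0.3498  2.3572]
9 1 N z 18.67464368821598 x -74.34041292436204 B z 9.521661243133032 -67.69038191992279
13 1 N z 23.85141750316413 x -73.90299322885834 B z 14.256848550131327 -67.90764114532737
18 1 N z 30.258805453384877 x -72.85031816084093 B z 20.178217368024068 -67.71400198547929
```

View pics/s25o.png

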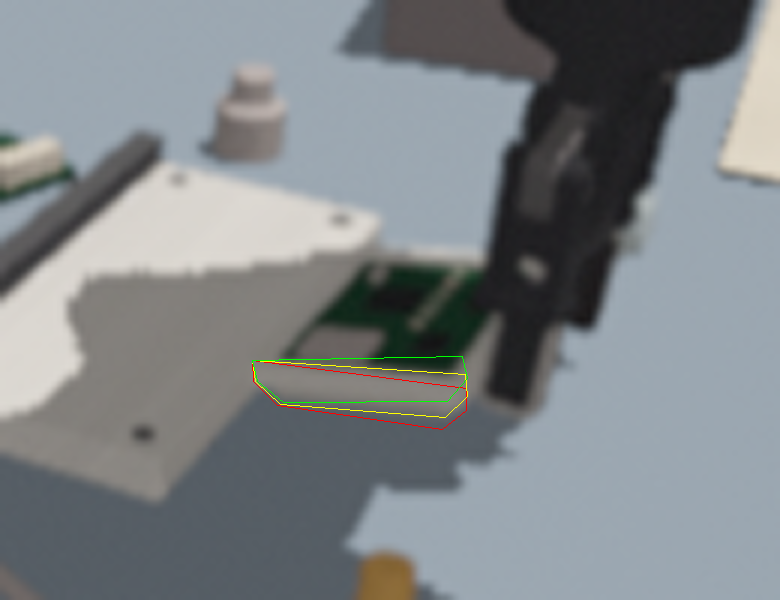

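Call:
jog_arm([
  [-2.5,0,1.6,0,-0.008,0],
  [-2.5,0,1.7,0,-0.008,0],
  [-2.5,0,1.8,0,-0.008,0],
  [-2.5,0,1.9,0,-0.008,0],
  [-2.5,0,2,0,-0.008,0],
])

```text
clock: 21.25
position: [0.4967, -0.1252, 0.0331]
tool_rot: [0.067, 1.487, 0.211]
force: [-7.1, -1.8, 2.2]
grip_width: 0.0602
```

Run:
```python
from h import *
o,R=st(); tips(o,R); print(o['qpos'])
f=shot("side","s26"); ov("s26",[(20,1),(26,1),(32,1)],.022)
```

```text
t 21.25 pos [ 0.4967 -0.1252  0.0331] F [-7.1402 -1.798   2.1688] w 0.060150961815365035 tip 0.011
[[ 0.082  -0.1436  0.9862]
 [ 0.0176  0.9896  0.1426]
 [-0.9965  0.0056  0.0837]]
corner platex -71.7 z 28.9
corner platex -91.6 z 27.3
[-0.0163  0.6816  0.2228  2.0997 -0.5347  0.3373  2.3699]
20 1 N z 32.791949639812216 x -72.27341508476258 B z 22.538247526919598 -67.49203526508066
26 1 N z 40.249112491998396 x -70.01772860045098 B z 29.55179094729244 -66.33434540437025
32 1 N z 47.429640784005755 x -66.99491322944117 B z 36.40590190088871 -64.4498825740554
```

View pics/s26o.png

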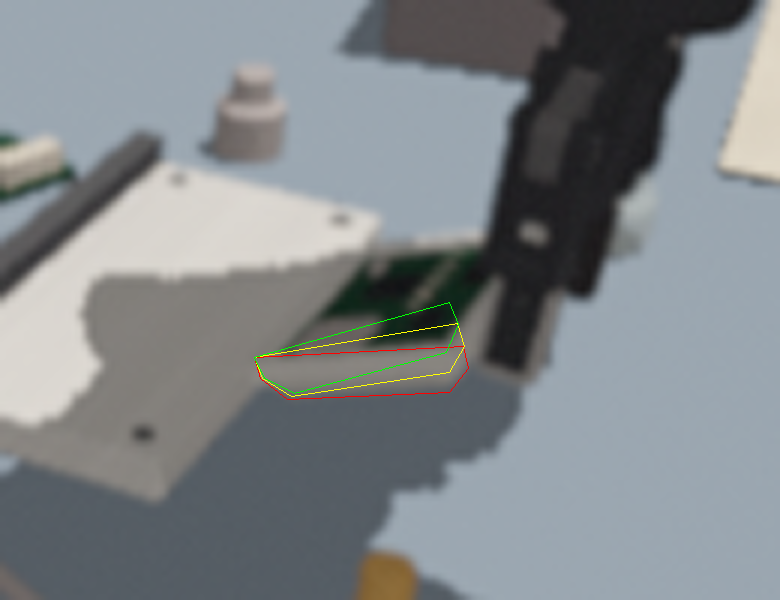

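Call:
jog_arm([
  [-2.5,0,2.1,0,-0.01,0],
  [-2.5,0,2.2,0,-0.01,0],
  [-2.5,0,2.3,0,-0.01,0],
  [-2.5,0,2.5,0,-0.01,0],
  [-2.5,0,2.6,0,-0.01,0],
])

```text
clock: 21.8
position: [0.5019, -0.1243, 0.0459]
tool_rot: [0.069, 1.445, 0.212]
force: [-8.9, -1.6, 3.0]
grip_width: 0.0602
```

Run:
```python
from h import *
o,R=st(); tips(o,R); print(o['qpos'])
f=shot("side","s27"); ov("s27",[(32,1),(37,1),(42,1)],.02)
```

```text
t 21.8 pos [ 0.5019 -0.1243  0.0459] F [-8.9209 -1.6286  3.0197] w 0.060232351492680455 tip 0.011
[[ 0.1229 -0.1429  0.9821]
 [ 0.0264  0.9897  0.1407]
 [-0.9921  0.0086  0.1254]]
corner platex -66.2 z 42.2
corner platex -86.0 z 39.7
[ 0.0114  0.6479  0.1927  2.1139 -0.5478  0.3136  2.3888]
32 1 N z 47.429640784005755 x -66.99491322944117 B z 36.40590190088871 -64.4498825740554
37 1 N z 53.14522763287323 x -63.913547928716056 B z 41.94162336727851 -62.338984033554105
42 1 N z 58.57050626673636 x -60.34576193619804 B z 47.272302812046334 -59.75364818324975
```

View pics/s27o.png

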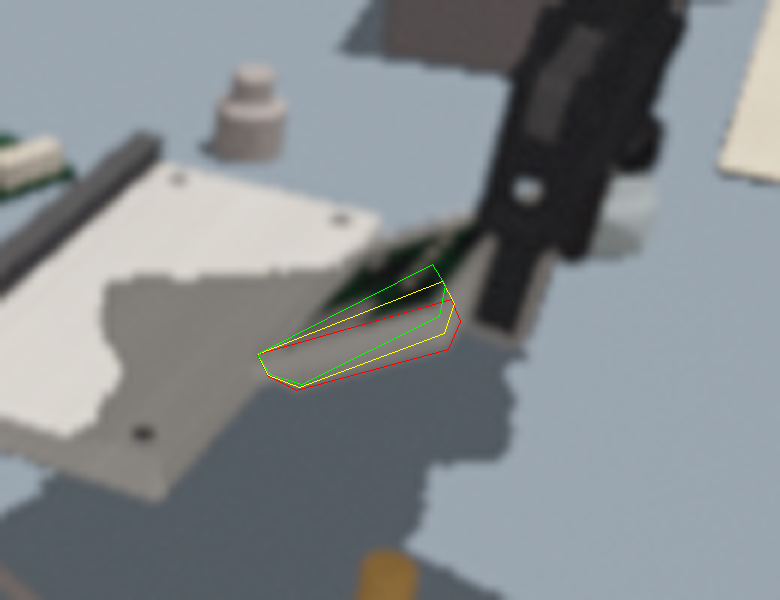

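Now at about 35 degrees with the near edge about 9 mm above the tip. I'll push mainly forward so that the edge slides up the finger.

Call:
jog_arm([
  [-1,0,2.5,0,0,0],
  [-0.5,0,2.5,0,0,0],
  [-0.5,0,2.5,0,0,0],
])

```text
clock: 22.15
position: [0.5034, -0.1239, 0.0481]
tool_rot: [0.104, 1.454, 0.246]
force: [-15.1, -4.4, 7.5]
grip_width: 0.0602
```

Run:
```python
from h import *
o,R=st(); tips(o,R); print(o['qpos'])
f=shot("side","s28"); ov("s28",[(36,1),(40,1),(44,1)],.02)
```

```text
t 22.15 pos [ 0.5034 -0.1239  0.0481] F [-15.0848  -4.4336   7.4948] w 0.060179774607708646 tip 0.011
[[ 0.1133 -0.1417  0.9834]
 [ 0.0284  0.9898  0.1394]
 [-0.9932  0.0122  0.1162]]
corner platex -64.7 z 44.3
corner platex -84.6 z 42.0
[-0.0006  0.6484  0.2083  2.1029 -0.5411  0.3373  2.3784]
36 1 N z 52.023972714643435 x -64.5695396020859 B z 40.84955474130407 -62.799685665426104
40 1 N z 56.43792757185208 x -61.82958966829669 B z 45.167271149407945 -60.84353500083718
44 1 N z 60.650001011256585 x -58.78841218873217 B z 49.3380156448754 -58.590960749694936
```

View pics/s28o.png

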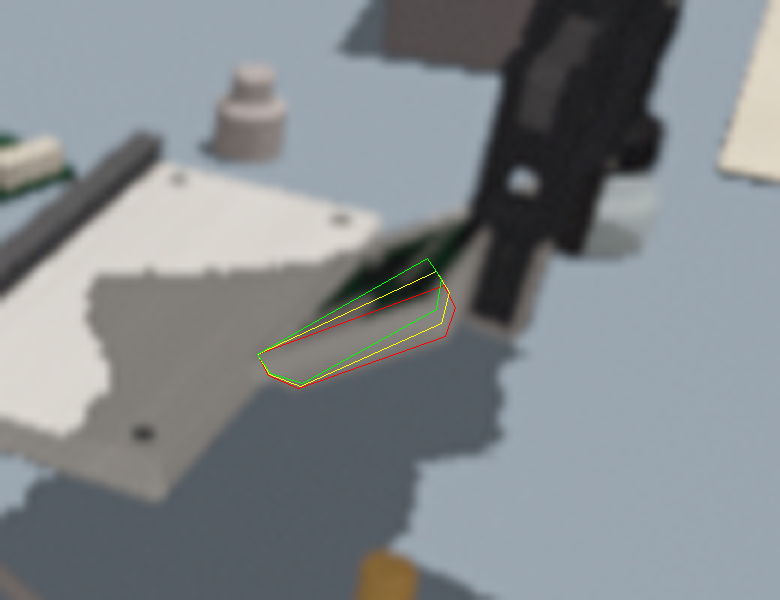

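Call:
jog_arm([
  [-1.5,0,2,0,-0.045,0],
  [-1.5,0,2,0,-0.045,0],
  [-1,0,2,0,-0.03,0],
])

```text
clock: 22.5
position: [0.5064, -0.123, 0.0523]
tool_rot: [0.054, 1.337, 0.196]
force: [-4.2, -2.1, 3.3]
grip_width: 0.0604
```

Run:
```python
from h import *
o,R=st(); tips(o,R); print(o['qpos'])
f=shot("side","s29"); ov("s29",[(38,1),(42,1),(46,1)],.02)
```

```text
t 22.5 pos [ 0.5064 -0.123   0.0523] F [-4.1872 -2.1282  3.2983] w 0.060377430796801454 tip 0.011
[[ 0.2277 -0.1432  0.9632]
 [ 0.0452  0.9896  0.1364]
 [-0.9727  0.0125  0.2318]]
corner platex -61.2 z 49.8
corner platex -80.7 z 45.1
[ 0.1644  0.611   0.0155  2.172  -0.5916  0.168   2.4639]
38 1 N z 54.25486314524494 x -63.23808756950269 B z 43.0254853137859 -61.85929334325418
42 1 N z 58.57050626673636 x -60.34576193619804 B z 47.272302812046334 -59.75364818324975
46 1 N z 62.673878261388204 x -57.159437816675 B z 51.36189289500702 -57.35688925571223
```

View pics/s29o.png

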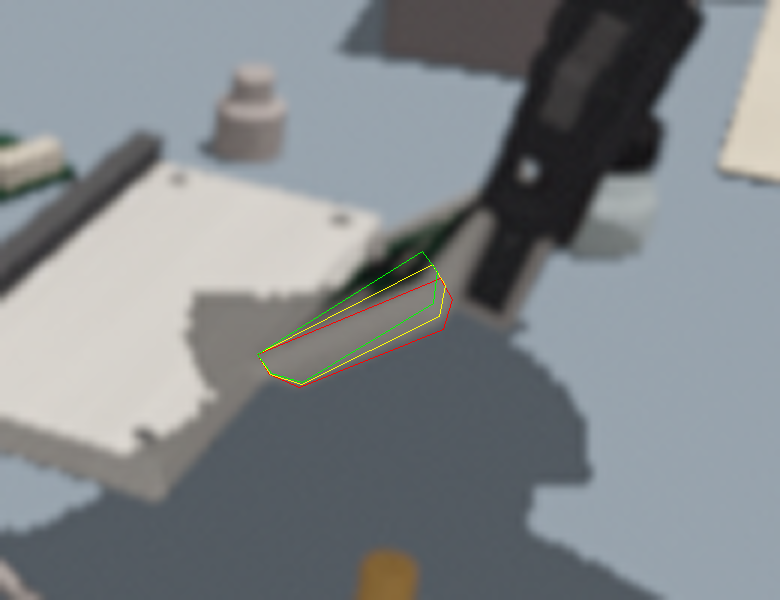

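Call:
jog_arm([
  [2.5,0,1.2,0,0.03,0],
  [2.5,0,1.2,0,0.02,0],
  [2.5,0,1.2,0,0.01,0],
])

```text
clock: 22.85
position: [0.5023, -0.1235, 0.0442]
tool_rot: [0.12, 1.41, 0.258]
force: [-21.8, -5.9, 11.2]
grip_width: 0.0606
```

Run:
```python
from h import *
o,R=st(); tips(o,R); print(o['qpos'])
f=shot("side","s30"); ov("s30",[(38,1),(42,1),(46,1)],.02)
```

```text
t 22.85 pos [ 0.5023 -0.1235  0.0442] F [-21.8052  -5.9177  11.1754] w 0.06061568834425416 tip 0.011
[[ 0.1544 -0.1394  0.9781]
 [ 0.0408  0.99    0.1347]
 [-0.9872  0.0191  0.1585]]
corner platex -65.6 z 40.8
corner platex -85.3 z 37.6
[ 0.0728  0.6406  0.1246  2.1324 -0.5638  0.2648  2.4142]
38 1 N z 54.25486314524494 x -63.23808756950269 B z 43.0254853137859 -61.85929334325418
42 1 N z 58.57050626673636 x -60.34576193619804 B z 47.272302812046334 -59.75364818324975
46 1 N z 62.673878261388204 x -57.159437816675 B z 51.36189289500702 -57.35688925571223
```

View pics/s30o.png

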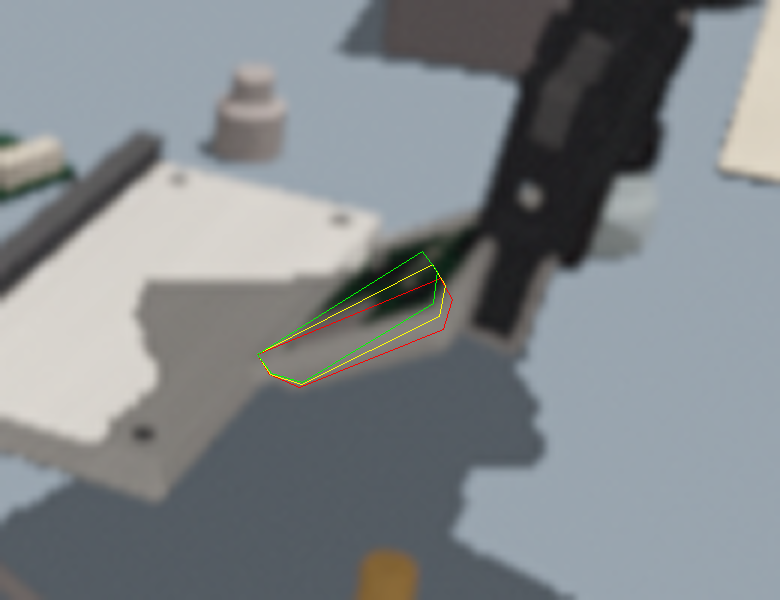

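Lowering the finger dragged the module along, so its friction is well above slipping. I'll keep the contact fixed, with the tip on the bevel near its lower edge, and carry it along the circle about the plate edge with a steady inward preload, checking every few rows.

Call:
jog_arm([
  [-3.0,0,3.1,0,0,0],
  [-2.9,0,3.3,0,0,0],
  [-2.7,0,3.4,0,0,0],
  [-2.5,0,3.5,0,0,0],
])

```text
clock: 23.3
position: [0.5084, -0.1226, 0.0554]
tool_rot: [0.15, 1.423, 0.288]
force: [-10.6, -2.9, 7.2]
grip_width: 0.0601
```

Run:
```python
from h import *
o,R=st(); tips(o,R); print(o['qpos'])
f=shot("side","s31"); ov("s31",[(43,1),(48,1),(53,1)],.02)
```

```text
t 23.3 pos [ 0.5084 -0.1226  0.0554] F [-10.6255  -2.9108   7.1783] w 0.060118194164335795 tip 0.011
[[ 0.1412 -0.1387  0.9802]
 [ 0.0418  0.9901  0.1341]
 [-0.9891  0.022   0.1456]]
corner platex -59.4 z 51.9
corner platex -79.2 z 49.0
[ 0.0333  0.6292  0.1716  2.1072 -0.5459  0.3223  2.3858]
43 1 N z 59.61704903167153 x -59.5761608003186 B z 48.31023253821817 -59.18131806786522
48 1 N z 64.6396722344563 x -55.46082347437466 B z 53.34146877976629 -56.05293722732295
53 1 N z 69.28450755828328 x -50.92339579362992 B z 58.080903292688554 -52.49795968879188
```

View pics/s31o.png

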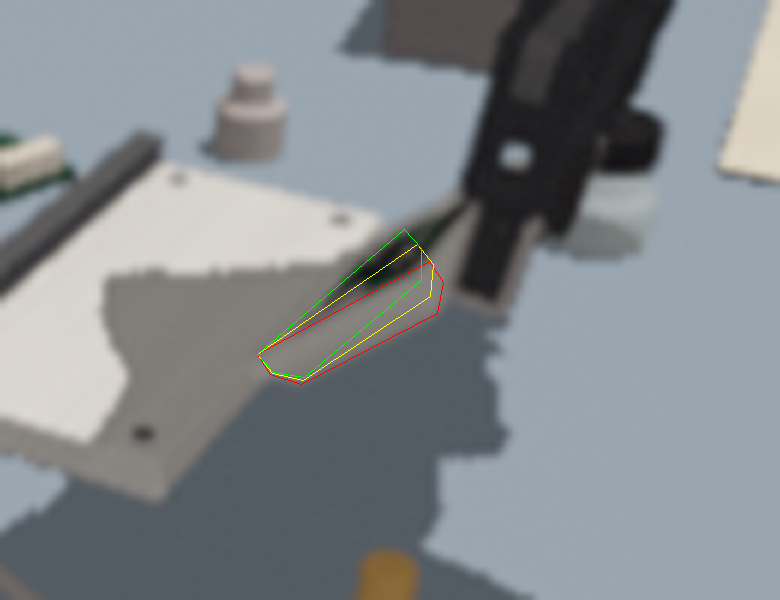

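Call:
jog_arm([
  [-2.5,0,3.6,0,0,0],
  [-2.3,0,3.7,0,0,0],
  [-2.1,0,3.8,0,0,0],
  [-1.9,0,3.9,0,0,0],
])

```text
clock: 23.75
position: [0.5178, -0.1215, 0.0664]
tool_rot: [0.18, 1.432, 0.316]
force: [-12.4, -1.7, 12.2]
grip_width: 0.0604
```

Run:
```python
from h import *
o,R=st(); tips(o,R); print(o['qpos'])
f=shot("side","s32"); ov("s32",[(52,1),(57,1),(62,1)],.02)
```

```text
t 23.75 pos [ 0.5178 -0.1215  0.0664] F [-12.4212  -1.6779  12.2366] w 0.06035400957566549 tip 0.011
[[ 0.1313 -0.1379  0.9817]
 [ 0.043   0.9901  0.1333]
 [-0.9904  0.0247  0.1359]]
corner platex -50.0 z 62.8
corner platex -69.8 z 60.1
[-0.0011  0.622   0.2118  2.0757 -0.5276  0.3775  2.3566]
52 1 N z 68.38750396429216 x -51.86303520295249 B z 57.158126132833125 -53.241829429201
57 1 N z 72.70450974784116 x -47.0126531346754 B z 61.63803292415756 -49.36490539811858
62 1 N z 76.58234936927346 x -41.80447638902734 B z 65.76299612411492 -45.11228462961163
```

View pics/s32o.png

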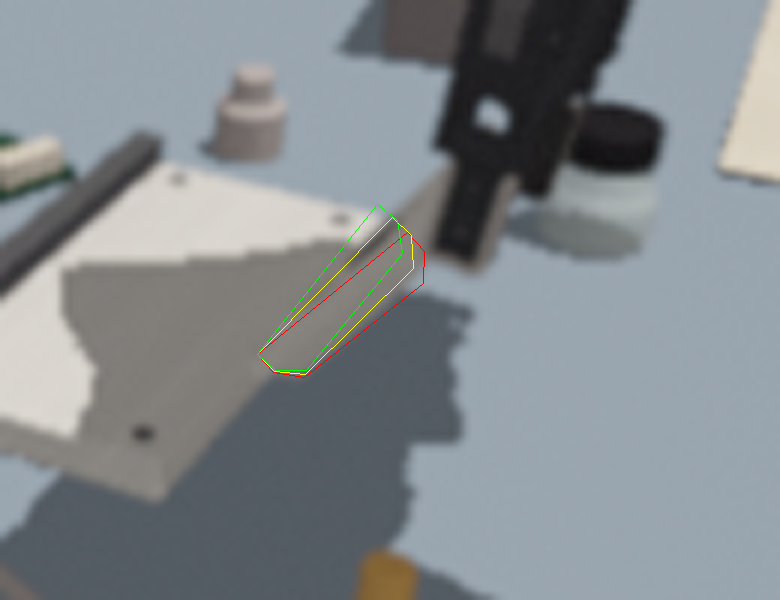

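Call:
jog_arm([
  [-2.1,0,3.8,0,0,0],
  [-1.8,0,4,0,0,0],
  [-1.6,0,4.1,0,0,0],
  [-1.3,0,4.2,0,0,0],
])

```text
clock: 24.2
position: [0.5305, -0.1198, 0.0764]
tool_rot: [0.205, 1.438, 0.341]
force: [-10.7, -0.7, 17.0]
grip_width: 0.0604
```

Run:
```python
from h import *
o,R=st(); tips(o,R); print(o['qpos'])
f=shot("side","s33"); ov("s33",[(64,1),(69,1),(74,1)],.02)
```

```text
t 24.2 pos [ 0.5305 -0.1198  0.0764] F [-10.6849  -0.6604  17.0309] w 0.060381829746408634 tip 0.011
[[ 0.1247 -0.1372  0.9827]
 [ 0.0442  0.9902  0.1326]
 [-0.9912  0.0269  0.1295]]
corner platex -37.2 z 72.8
corner platex -57.0 z 70.2
[-0.0306  0.6202  0.2442  2.0382 -0.5112  0.4285  2.3276]
64 1 N z 78.00379025182575 x -39.629817232785065 B z 67.30646870711978 -43.313200428865784
69 1 N z 81.21800796443053 x -33.987871678329846 B z 70.8824209560905 -38.58957149394505
74 1 N z 83.92826665289961 x -28.087257897964488 B z 74.03307423885705 -33.572252618935046
```

View pics/s33o.png

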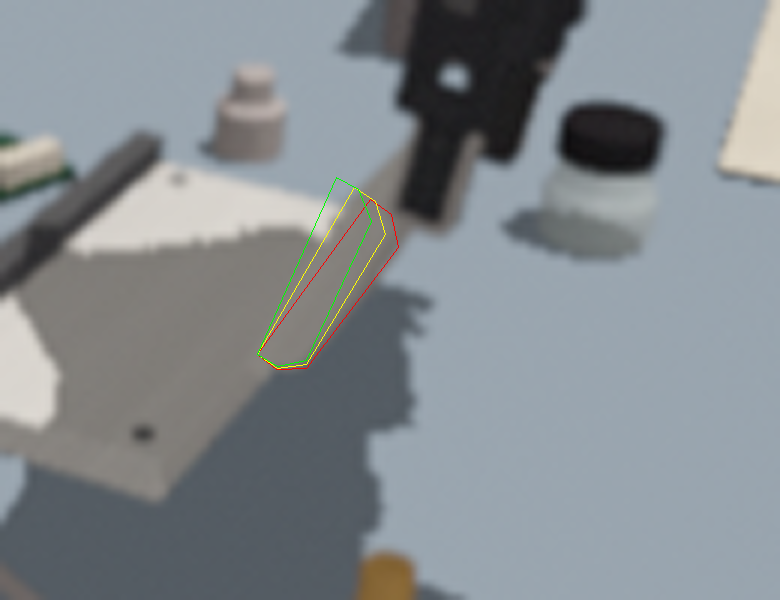

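Call:
jog_arm([
  [-1.2,0,3.8,0,0,0],
  [-0.9,0,3.9,0,0,0],
  [-0.7,0,3.9,0,0,0],
  [-0.5,0,4,0,0,0],
])

```text
clock: 24.65
position: [0.5466, -0.1177, 0.0843]
tool_rot: [0.211, 1.438, 0.347]
force: [-3.7, 1.1, 10.0]
grip_width: 0.0603
```

Run:
```python
from h import *
o,R=st(); tips(o,R); print(o['qpos'])
f=shot("side","s34"); ov("s34",[(76,1),(81,1),(86,1)],.02)
```

```text
t 24.65 pos [ 0.5466 -0.1177  0.0843] F [-3.724   1.1075  9.9757] w 0.06029439453809709 tip 0.011
[[ 0.1243 -0.1369  0.9828]
 [ 0.0449  0.9902  0.1322]
 [-0.9912  0.0277  0.1292]]
corner platex -21.0 z 80.7
corner platex -40.9 z 78.1
[-0.0528  0.6246  0.2662  1.9975 -0.4998  0.4686  2.3027]
76 1 N z 84.8665085796264 x -25.66458608458338 B z 75.16876760462108 -31.49157672999401
81 1 N z 86.83746148371834 x -19.47765713773819 B z 77.68447903863539 -26.127688142177444
86 1 N z 88.26168792927399 x -13.14249145914386 B z 79.7231237372424 -20.564952071269452
```

View pics/s34o.png

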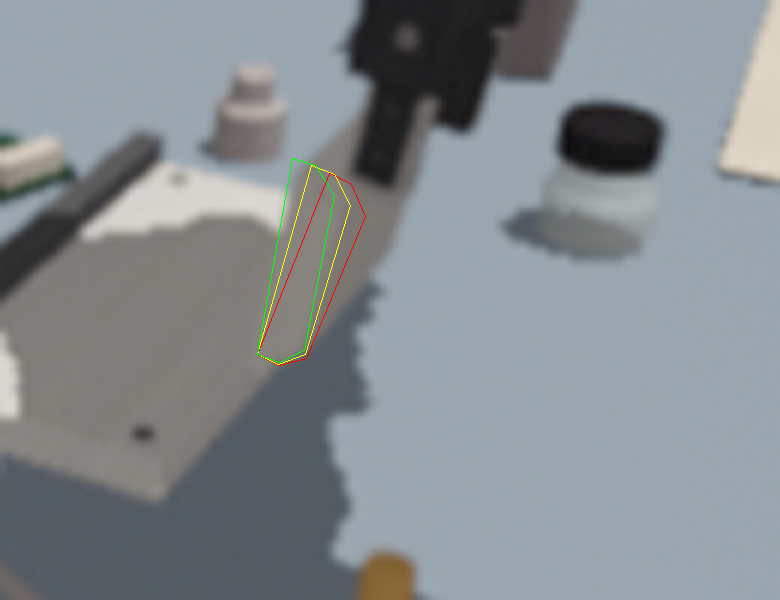

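Call:
jog_arm([
  [0.2,0,4.2,0,0,0],
  [0.5,0,4.2,0,0,0],
])

```text
clock: 24.9
position: [0.5573, -0.1164, 0.0868]
tool_rot: [0.203, 1.435, 0.339]
force: [-3.9, 2.2, 17.8]
grip_width: 0.0606
```

Run:
```python
from h import *
o,R=st(); tips(o,R)
```

```text
t 24.9 pos [ 0.5573 -0.1164  0.0868] F [-3.8527  2.1843 17.8127] w 0.060556380255552204 tip 0.011
[[ 0.1274 -0.1371  0.9823]
 [ 0.0449  0.9902  0.1324]
 [-0.9908  0.0272  0.1323]]
corner platex -10.2 z 83.2
corner platex -30.0 z 80.5
```

Call:
jog_arm([
  [0.7,0,4.1,0,0,0],
  [0.9,0,4.1,0,0,0],
])

```text
clock: 25.1
position: [0.568, -0.1149, 0.0882]
tool_rot: [0.192, 1.432, 0.328]
force: [-0.7, 1.2, 7.0]
grip_width: 0.0602
```

Run:
```python
from h import *
o,R=st(); tips(o,R)
f=shot("side","s35"); ov("s35",[(90,1),(96,1),(102,1)],.02)
```

```text
t 25.1 pos [ 0.568  -0.1149  0.0882] F [-0.7043  1.2008  7.0113] w 0.060207978591551296 tip 0.011
[[ 0.131  -0.1377  0.9818]
 [ 0.0446  0.9901  0.1329]
 [-0.9904  0.0264  0.1359]]
corner platex 0.7 z 84.6
corner platex -19.2 z 81.9
90 1 N z 89.0 x -8.000000000000005 B z 81.0 -16.000000000000004
96 1 N z 89.43084796339345 x -7.956175162946186 B z 82.3109005065885 -16.7485780320336
102 1 N z 89.0462159808437 x -7.8251808058704455 B z 82.88432870151533 -17.313655138282964
```

View pics/s35o.png

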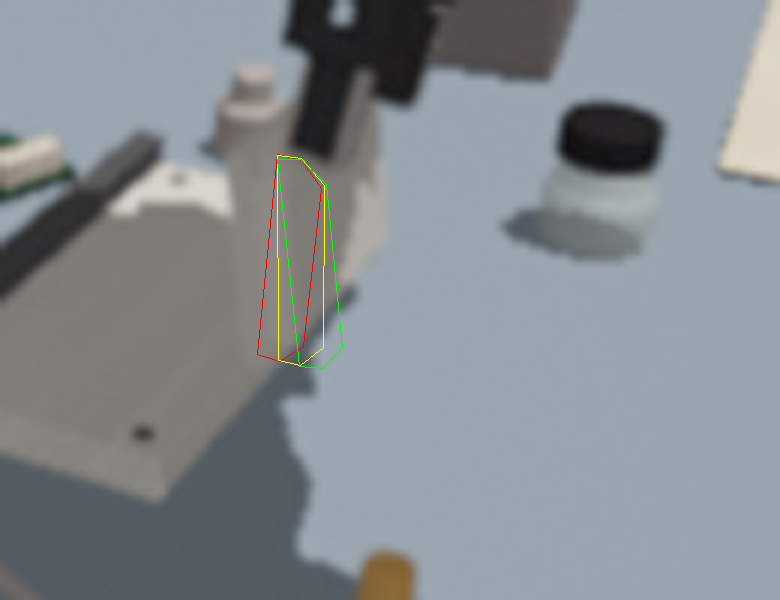

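Call:
jog_arm([
  [1.7,0,4.1,0,0,0],
  [1.9,0,4.1,0,0,0],
  [2.1,0,4,0,0,0],
])

```text
clock: 25.45
position: [0.5853, -0.1125, 0.0866]
tool_rot: [0.171, 1.426, 0.309]
force: [1.1, 1.3, 3.5]
grip_width: 0.0601
```

Run:
```python
from h import *
o,R=st(); tips(o,R)
f=shot("side","s36"); crop(f,270,120,400,220,"s36c",6)
```

```text
t 25.45 pos [ 0.5853 -0.1125  0.0866] F [1.0599 1.3199 3.5243] w 0.06010958242303896 tip 0.011
[[ 0.137  -0.139   0.9808]
 [ 0.0437  0.99    0.1342]
 [-0.9896  0.0245  0.1417]]
corner platex 18.1 z 83.1
corner platex -1.7 z 80.3
```

View pics/s36c.png

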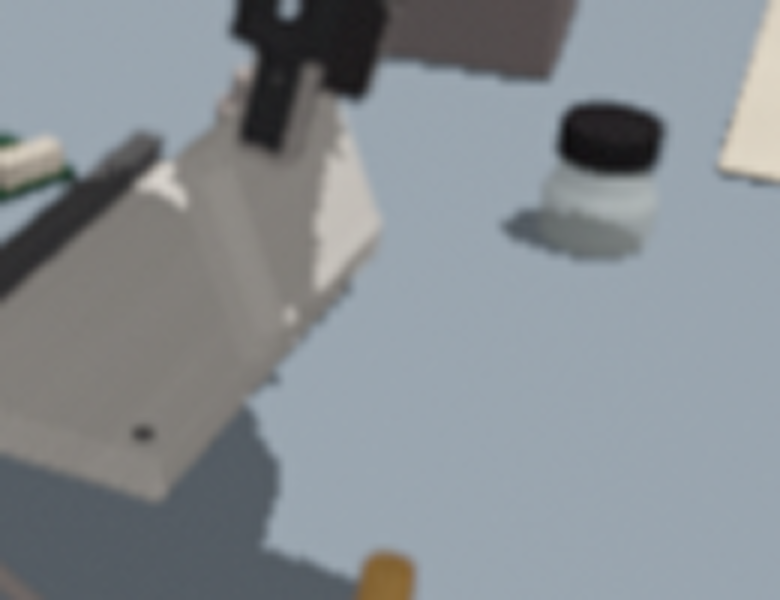

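The module is now tipped to about 110–115 degrees over the plate, past balance. I'll carry on forward and down.

Call:
jog_arm([
  [2.5,0,5,0,0,0],
  [2.5,0,6,0,0,0],
  [2,0,6,0,0,0],
  [0,0,0,0,0,0],
  [0,0,0,0,0,0],
])

```text
clock: 26.0
position: [0.6049, -0.1092, 0.081]
tool_rot: [0.172, 1.428, 0.31]
force: [0.4, -0.0, -0.0]
grip_width: 0.0606
```

Run:
```python
from h import *
o,R=st(); tips(o,R)
f=shot("side","s37"); crop(f,270,120,400,220,"s37c",6)
```

```text
t 26.0 pos [ 0.6049 -0.1092  0.081 ] F [ 0.3885 -0.045  -0.0297] w 0.060622228077882416 tip 0.011
[[ 0.1357 -0.1399  0.9808]
 [ 0.0435  0.9899  0.1351]
 [-0.9898  0.0244  0.1404]]
corner platex 38.0 z 77.4
corner platex 18.2 z 74.6
```

View pics/s37c.png

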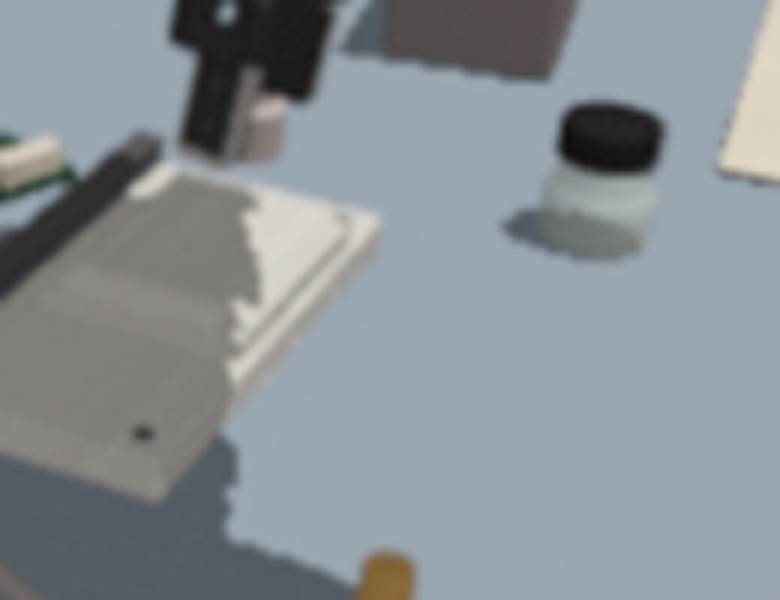

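It's flipped and lies plain side up on the plate. Now I'll go back behind it and measure.

Call:
jog_arm([
  [-20,0,-15,0,0.07,0],
  [0,0,-35,0,0.07,0],
  [0,0,-35,0,0,-0.02],
  [0,0,-35,0,0,0],
  [0,0,-10,0,0,0],
  [0,0,0,0,0,0],
])

```text
clock: 26.65
position: [0.4682, -0.1288, 0.0973]
tool_rot: [2.475, 1.565, 2.615]
force: [0.6, -0.1, 0.7]
grip_width: 0.0606
```

Run:
```python
from h import *
o,R=st(); tips(o,R)
f=shot("side","s38"); crop(f,250,120,380,220,"s38c",6)
f=shot("top","t38"); crop(f,250,130,410,250,"t38c",5)
```

```text
t 26.65 pos [ 0.4682 -0.1288  0.0973] F [ 0.6042 -0.0656  0.6729] w 0.06064782633751987 tip 0.011
[[-0.0053 -0.1392  0.9902]
 [ 0.0031  0.9903  0.1392]
 [-1.      0.0038 -0.0049]]
corner platex -100.8 z 92.3
corner platex -120.8 z 92.3
```

View pics/s38c.png

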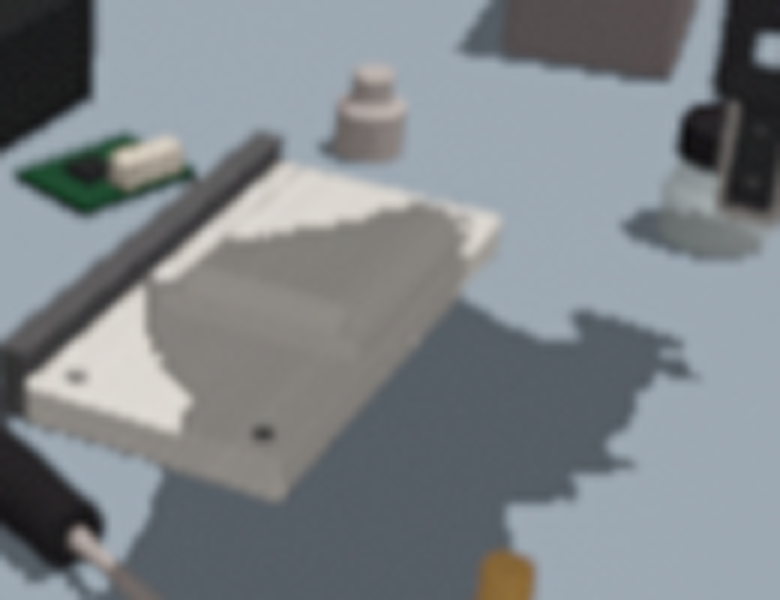

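View pics/t38c.png

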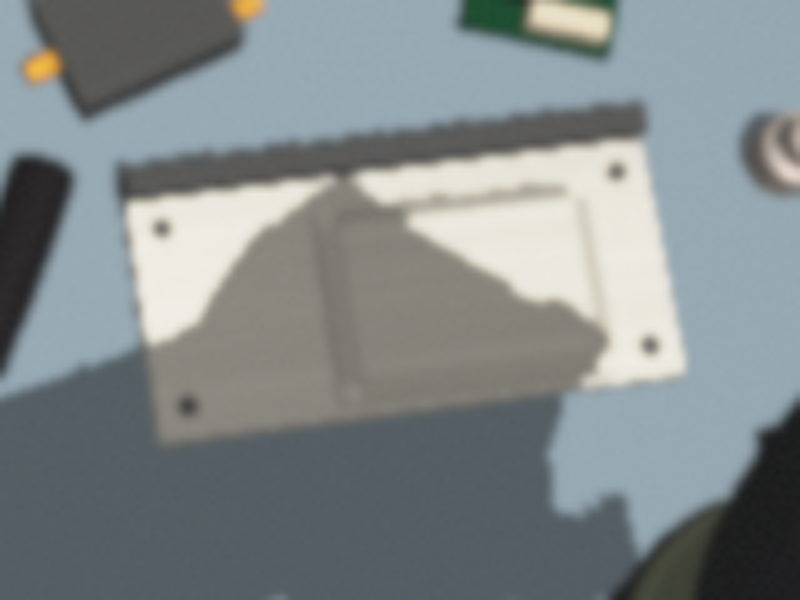

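Call:
jog_arm([
  [35,0,5,-0.007,0,0],
  [25,0,5,0,0,0],
  [10,0,5,0,0,0],
  [3,0,5,0,0,0],
  [0,0,0,0,0,0],
])

```text
clock: 27.25
position: [0.4964, -0.1248, 0.0224]
tool_rot: [1.096, 1.568, 1.246]
force: [0.0, -1.0, 0.3]
grip_width: 0.0604
```

Run:
```python
from h import *
o,R=st(); tips(o,R)
```

```text
t 27.25 pos [ 0.4964 -0.1248  0.0224] F [ 0.0466 -1.0275  0.3005] w 0.060437045818579144 tip 0.011
[[ 0.001  -0.1489  0.9889]
 [ 0.0031  0.9888  0.1489]
 [-1.      0.0029  0.0015]]
corner platex -72.3 z 17.5
corner platex -92.3 z 17.4
```

Good height and yaw. Now I'll push about 25 mm to meet the edge, then further in short steps.

Call:
jog_arm([
  [0,0,6,0,0,0],
  [0,0,6,0,0,0],
  [0,0,6,0,0,0],
  [0,0,5,0,0,0],
  [0,0,4,0,0,0],
  [0,0,4,0,0,0],
  [0,0,4,0,0,0],
  [0,0,3,0,0,0],
])

```text
clock: 28.05
position: [0.5389, -0.1187, 0.0257]
tool_rot: [0.304, 1.565, 0.454]
force: [0.5, -0.6, -0.5]
grip_width: 0.0603
```

Run:
```python
from h import *
o,R=st(); tips(o,R)
f=shot("top","t39"); crop(f,250,130,410,250,"t39c",5)
```

```text
t 28.05 pos [ 0.5389 -0.1187  0.0257] F [ 0.4913 -0.6292 -0.4815] w 0.06028034426037533 tip 0.011
[[ 0.005  -0.1495  0.9887]
 [ 0.0025  0.9888  0.1495]
 [-1.      0.0017  0.0053]]
corner platex -29.3 z 20.8
corner platex -49.3 z 20.7
```

View pics/t39c.png

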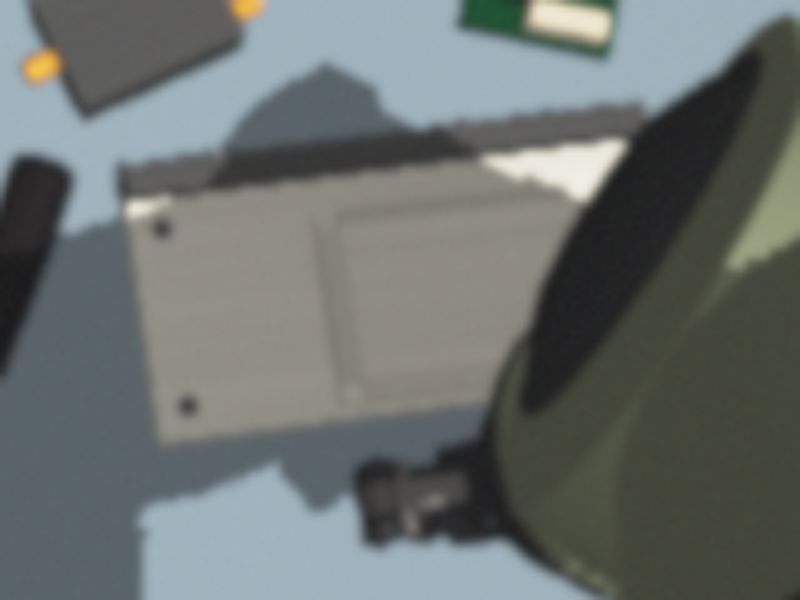

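Call:
jog_arm([
  [3,0,6,0,0,0],
  [0.5,0,6,0,0,0],
  [0.5,0,5,0,0,0],
  [0.5,0,4,0,0,0],
  [0.5,0,3,0,0,0],
])

```text
clock: 28.6
position: [0.5647, -0.1147, 0.0202]
tool_rot: [0.335, 1.565, 0.485]
force: [-0.2, -1.2, -0.1]
grip_width: 0.0606
```

Run:
```python
from h import *
o,R=st(); tips(o,R)
f=shot("side","s40"); crop(f,250,120,380,220,"s40c",6)
```

```text
t 28.6 pos [ 0.5647 -0.1147  0.0202] F [-0.1822 -1.2482 -0.0637] w 0.06058058258781779 tip 0.011
[[ 0.0048 -0.1494  0.9888]
 [ 0.0025  0.9888  0.1494]
 [-1.      0.0018  0.0051]]
corner platex -3.1 z 15.3
corner platex -23.1 z 15.2
```

View pics/s40c.png

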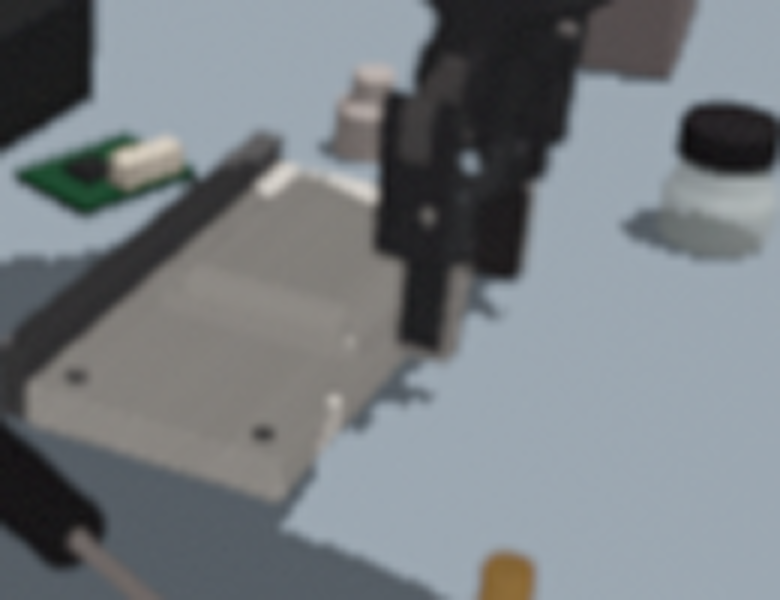

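Call:
jog_arm([
  [-3,0,0,0,0,0],
  [0,0,4,0,0,0],
  [0,0,4,0,0,0],
  [0,0,3,0,0,0],
])

```text
clock: 29.05
position: [0.5762, -0.113, 0.0236]
tool_rot: [0.379, 1.566, 0.529]
force: [-0.8, 0.1, -1.1]
grip_width: 0.0605
```

Run:
```python
from h import *
o,R=st(); tips(o,R)
```

```text
t 29.05 pos [ 0.5762 -0.113   0.0236] F [-0.7929  0.108  -1.1159] w 0.06046748804524465 tip 0.011
[[ 0.0045 -0.1492  0.9888]
 [ 0.0026  0.9888  0.1492]
 [-1.      0.0019  0.0048]]
corner platex 8.5 z 18.7
corner platex -11.5 z 18.6
```

Call:
jog_arm([
  [0.2,0,3,0,0,0],
  [0.2,0,3,0,0,0],
])

```text
clock: 29.25
position: [0.5826, -0.1121, 0.0232]
tool_rot: [0.402, 1.566, 0.552]
force: [-0.7, -0.2, 0.1]
grip_width: 0.0601
```

Call:
jog_arm([
  [0.1,0,2,0,0,0],
  [0.1,0,1.5,0,0,0],
])

```text
clock: 29.45
position: [0.5849, -0.1118, 0.0228]
tool_rot: [1.032, 1.568, 1.182]
force: [-16.8, -2.0, 13.1]
grip_width: 0.0602
```

Run:
```python
from h import *
o,R=st(); tips(o,R)
f=shot("top","t41"); crop(f,250,130,410,250,"t41c",5)
f=shot("side","s41"); crop(f,250,120,380,220,"s41c",6)
```

```text
t 29.45 pos [ 0.5849 -0.1118  0.0228] F [-16.7562  -1.9913  13.0703] w 0.0601910217595824 tip 0.011
[[ 0.0011 -0.149   0.9888]
 [ 0.0027  0.9888  0.149 ]
 [-1.      0.0025  0.0015]]
corner platex 17.2 z 17.8
corner platex -2.8 z 17.8
```

View pics/t41c.png

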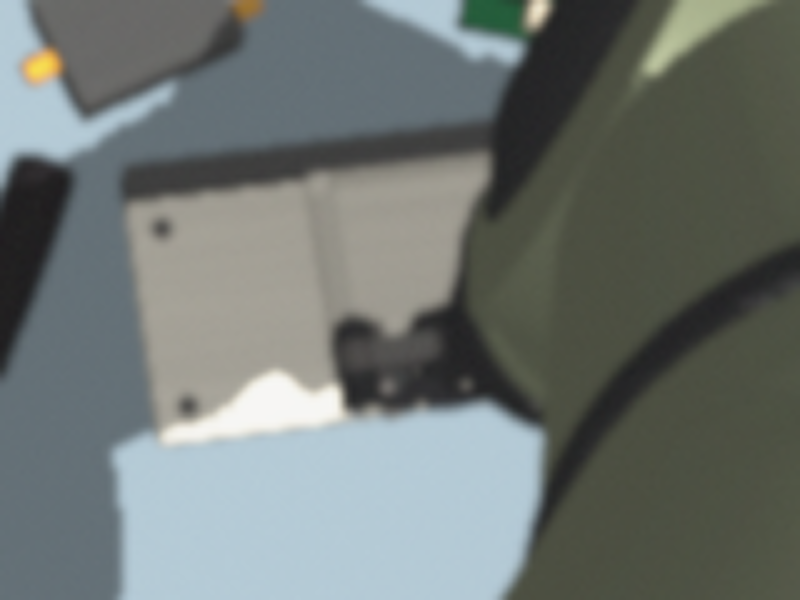

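View pics/s41c.png

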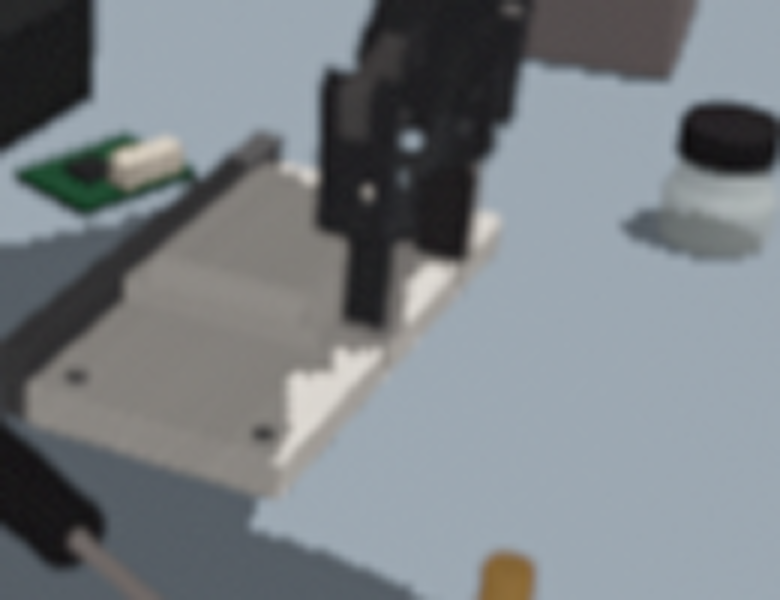

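The module is seated against the stop: 17 N, with the finger front at 17 mm where 18 was expected. I'll back straight off and check.

Call:
jog_arm([
  [0,0,-5,0,0,0],
  [0,0,-25,0,0,0],
  [-10,0,-40,0,0,0],
  [-40,0,-40,0,0,0],
  [-40,0,-40,0,0,0],
  [-40,0,0,0,0,0],
  [0,0,0,0,0,0],
])

```text
clock: 30.25
position: [0.4392, -0.1338, 0.1453]
tool_rot: [1.281, 1.567, 1.43]
force: [0.7, 0.7, -0.7]
grip_width: 0.0603
```

Run:
```python
from h import *
o,R=st()
f=shot("top","t42"); crop(f,250,130,410,250,"t42c",5)
f=shot("side","s42"); crop(f,250,120,380,220,"s42c",6)
```

```text
t 30.25 pos [ 0.4392 -0.1338  0.1453] F [ 0.6997  0.6777 -0.6551] w 0.0603070595213038 tip 0.011
[[ 0.0006 -0.1481  0.989 ]
 [ 0.004   0.989   0.1481]
 [-1.      0.0039  0.0012]]
```

View pics/t42c.png

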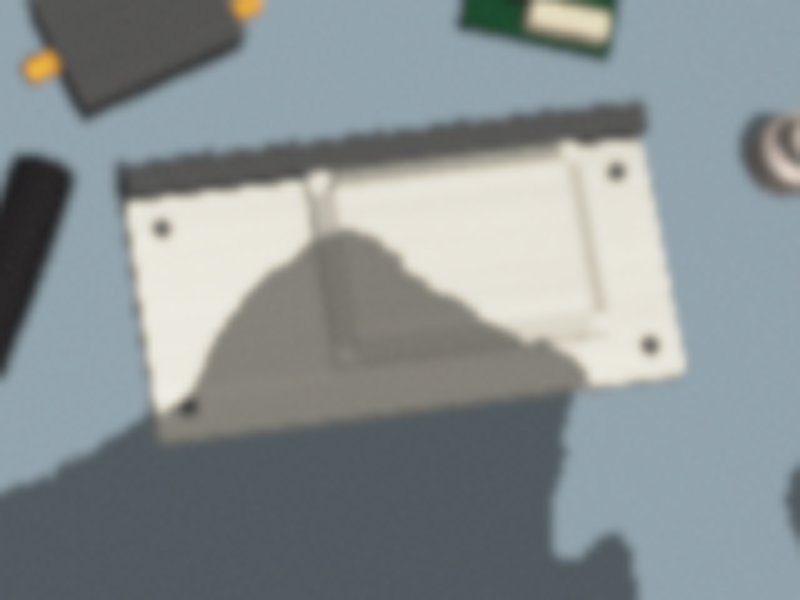

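View pics/s42c.png

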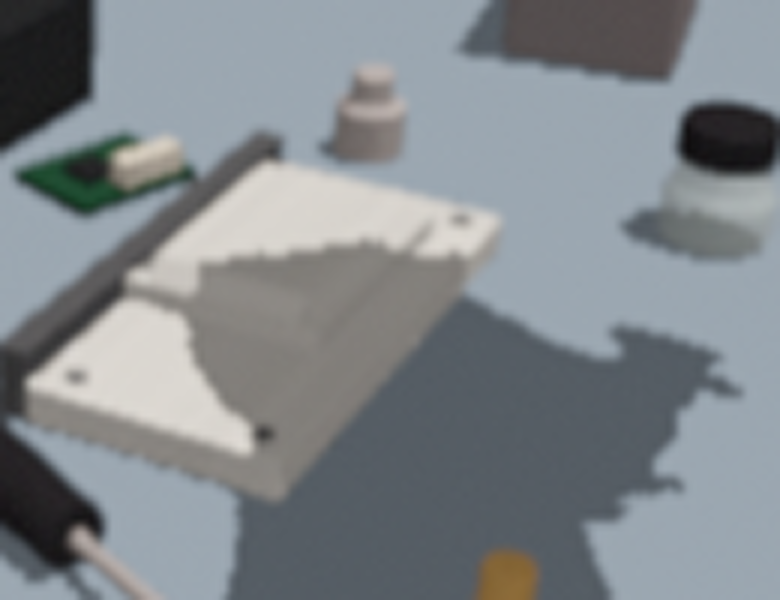

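The top view shows the module's far side against the stop along its whole length, from (310,183) to (575,150), with about 18 mm of plate free in front. The bystanders are where they were.

```bash
python3 -c "
from h import *
print(bot.job_done())"
```

```text
the job is handed in; nothing more can be done
None
```

I flipped the module circuit side down onto the test plate by tipping it over the plate's front edge. I then pushed it back against the stop, withdrew the fingers, and handed the job in at about 30 s.

**Earlier tries:** The flip took three tries.
- **First try:** the module slipped off the fingertip near vertical and fell back flat on the bench.
- **Second try:** the arm jumped at a joint limit and tossed the module to about 50 degrees before it fell back. I did not measure how high it went. I don't think both long sides got above 40 mm, since the far edge looked low in the one picture taken then.
- **Third try:** the fingertip stayed on the bevel with a steady push, and the module tipped over and landed flat on the plate.

**High forces:** While I was feeling for the bench, the fingertips pressed on it with up to about 63 N. That is under the 120 N wrist limit. I took the 40 N limit to cover only the arm and the gripper's body.

**Last checks:**
- **Seating:** the fingers met the stop through the module at 17 N, with the finger front 17.2 mm past the plate's front edge (18 mm expected).
- **Pose:** pictures from both cameras show the module flat, plain side up, and flush and parallel along the stop. Its middle is about 20 mm to the right of the plate's middle, within the 46 mm allowed.
- **Bystanders:** those in the last pictures looked unmoved, judged by eye rather than measured.
- **Robot:** clear of everything.

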